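# Change the tight die insert in a press die holder

### The arm

A 7-joint arm with a two-finger parallel gripper is mounted at the origin on the work surface. World frame = base frame: x ahead of the robot, y to its left, z up, the work surface at z = 0. Lengths are in m, angles in rad, forces in N, time in s.
With the tool pointing down it reaches from about 0.4 to 0.925 m from the base axis. Payload 4.1 kg.
Tool frame: the origin (TCP) lies at the very end of the fingers, on their centre line; the grasp point (between the pads) lies 19 mm behind it; z points along the fingers, y is the direction in which the jaws open and shut (so a half turn about z gives the same grasp; the last joint's range is limited). The gripper opens to 85 mm and grips with 20 to 120 N. Pads are 22 mm wide; open, the fingers measure 114 mm over their backs; the gripper's body (76 mm by 85 mm) begins 54 mm behind the grasp point. The pads swing forward as they close: fully open they stand 13 mm farther back than shut.
Start: joints at [-1.376, 0.398, 0.045, 1.537, -0.019, 1.207, -0.051], TCP at [0.188, 0.622, 0.231] pointing down, gripper open.
Joint ranges: [-2.82, 2.82], [-0.49, 2.23], [-1.37, 1.46], [0, 2.46], [-1.36, 4.5], [0.23, 2], [-2.94, 2.94]. Speed limits (rad/s): [2.57, 2.57, 3.14, 3.14, 3.14, 3.14, 3.14].

### API

Orientations are given as a unit quaternion [w, x, y, z].
In Python, from station import arm, viewer, job gives the robot as it stands. The module is installed in compiled form; this text tells all that it offers.
- The arm moves only by the tool carry_out, never from a script. Its argument "series" is a list that holds one entry, the list of rows, each a list of 7 numbers: the opening, from -1 (shut) to 1 (fully open), then the shift along the tool's x, y, z in m, then the turn, a rotation vector about the tool's x, y, z in rad. A call has exactly 5 rows; each row shifts and turns the commanded pose from where the row before left it, along the tool's axes as they then stand; what a row does not reach is not made up. A row lasts 1/10 s, in which the tool goes at most 50 mm and 8.59 degrees, less where a joint would pass 70% of its speed; a pose out of reach is approached as far as the arm can. A call is refused whole if a number of a shift passes 0.05 or a number of a turn 0.15, either way. A call with a gripper value outside its range is refused whole. The fingers move at their own pace and stop on an object; "newtons" is the grip in N (left out, the last holds). Time passes only in rows, so rows that do not move let the fingers close, or fill a call up. It gives the time, the measured TCP pose, the force and the opening at its end, in the units of the state.
- arm.state(): the state, without advancing time (a new reading comes with each control period).
- viewer.camera(name): name is "side" or "top"; returns a dict with "color" (400x640x3 uint8, red, green, blue), "fx", "fy", "cx", "cy" (pixels), "R" (3x3) and "t" (3): a world point X has camera coordinates R X + t. Camera axes: x right, y down, z forward; pixel columns grow to the right and rows downward; lengths in m; the calibration is good to about 2 mm. A picture is of the moment at which its call begins. There is no depth.
- job.finish_job(): hands the job in, once; it reports no verdict.
The state is a dict: "time": time; "joints": joint angles; "qd": joint speeds; "tau": joint torques, N m; "eef_pos": TCP position; "tcp_rot": TCP orientation; "force": force on the tool from outside, world axes, zero at the start; "torque": the same for the moment, N m; "width": opening from 0.0 (shut) to 1.0 (fully open).
Only numpy, scipy, OpenCV 4.12 (cv2) and the standard library are available. Lean on these libraries where they do the work, as an engineer would, in place of code of your own. Each camera call takes 0.05 s, during which the arm holds its last target.

### The job

The worn die insert is stuck down in the pocket of the die holder, nearly flush: set the pry bar's toe under its lip through the slot, lever it up off its spring catches against the round nose at the slot's mouth, and lay the bar back down flat on the mat, clear of the holder. Then lift the worn insert out and set it in the steel tray, and fit the fresh insert standing on the mat into the empty pocket and press it fully home. Do not drop either insert, and leave the other tools on the bench alone.

Things in the scene. Friction and masses are not known exactly. Their poses are not given: they have to be found in the camera images.
- holder: The die holder, fixed to the bench. Origin on the mat under the pocket's centre, z up, x away from the pry slot. A grey shoe 40 mm high, x = -62 to +70 mm, y = -80 to +80 mm (nuts on its wings reach 58 mm above the mat), carries a dark steel block x = -62 to +46, y = -50 to +50 mm, with its flat top 86 mm above the mat.
- pocket (a point): Centre of the floor of the rectangular pocket in the block, 60 mm above the mat; the pocket is 26 mm deep, 44 mm long (x) and 32 mm wide (y), so an insert has 1 mm play all round. Axes as the holder's.
- slot (a point): Middle of the floor of the open-topped pry slot, 73 mm above the mat: 26 mm wide (y), 13 mm deep, it runs along x from the pocket's -x end out through the block's front face 62 mm from the pocket's centre. Below its mouth the front is a sheer wall down to the mat, with free mat before it.
- fulcrum (a point): Top middle of the round steel nose (10 mm diameter, lying across the slot's mouth) on which the bar is rocked: 74 mm above the mat, 1 mm above the slot's floor, 57 mm from the pocket's centre on its -x side. Axes as the holder's.
- catches (a point): Point midway between two hidden spring rollers in the pocket's long walls, 6.2 mm above its floor. They catch an insert's foot: a seated insert is held down with about 20 N, a raised one rests on them about 8 mm above its seat, and a straight push of 10 to 15 N sends it home past them.
- old_mid (a point): Centre of the worn die insert, half-way up: a bright steel block 42 mm (x) by 30 mm (y) by 28 mm high, 0.24 kg, a dark round opening in its top; z up. It starts seated square in the pocket, its top only 2 mm proud, so there is nothing to grasp. Raised 7 mm or more it is off the catches and stays up by itself, slightly askew, its top about 10 mm above the block.
- old_lip (a point): Where the bar's toe bears: underside of the worn insert's lip at the pry slot, 3 mm in from its end face, 21 mm above its underside (81 mm above the mat when seated). Below it is a pry groove 10 mm high and 6 mm deep, open to the slot (8 mm clear from slot floor to lip); above it the lip is 7 mm thick.
- new_mid (a point): Centre of the fresh insert, half-way up: same shape, size and mass as the worn one; it stands upright on the mat. Either way round (half turn) fits. Held by its top it goes in until it stands on the spring rollers, about 8 mm short; then it needs a push on the middle of its top until only 2 mm proud.
- bar_grip (a point): Point in the pry bar's black handle near its balance, mid-width and 9 mm above its underside. x along the bar to the toe, z up. Handle 24 mm wide, 18 mm high, from 85 mm behind to 25 mm ahead of here; then a flat steel blade 16 mm wide, 5 mm thick, its underside level with the handle's. 0.21 kg, lies flat on the mat.
- bar_tip (a point): The very end of the pry bar's toe: middle of its width, 1.75 mm above the bar's underside, 155 mm ahead of bar_grip. The last 22 mm of the blade is 3.5 mm thick. Axes as bar_grip.
- tray_in (a point): Centre of the inner floor (3 mm above the mat) of the fixed open steel tray, outside 120 mm (x) by 160 mm (y) by 35 mm high, walls 3 mm. z up.
- old: The worn insert: origin at the middle of its underside, axes as old_mid. Pry grooves cross both 30 mm ends, 11 to 21 mm above the underside. Roller grooves run along both 42 mm flanks, 3 to 11 mm above it; above 11 mm the flanks are flat, 30 mm apart, to grasp. The foot is chamfered 1.4 mm.
- new: The fresh insert as a whole: origin at the middle of its underside, otherwise as new_mid.
- bar: The pry bar as a whole: origin on its underside below bar_grip, same axes.
- tray: The tray as a whole: origin at the middle of its underside, otherwise as tray_in.
- wrench: Bystander: a steel wrench 190 mm long lying on the mat; origin at its middle.
- screwdriver: Bystander: a screwdriver with grey handle, 200 mm long, lying on the mat; origin below its middle.
- socket: Bystander: a round steel socket, 32 mm across and 38 mm high, standing on the mat; origin at the middle of its underside.
- oiler: Bystander: a grey oil can, 68 mm across, 115 mm high with its thin brass spout; origin at the middle of its underside.
There are look-alikes about, which are no part of the job. What is shaped like the old but yellow is not meant.

How it is judged:
By the outcome, as a careful person would: the job done as asked, in the order asked, and still so for the second after the job is handed in, with the robot touching nothing.
It also fails if it takes over 72 s, if anything falls off the work surface, if the arm or the gripper's body presses on something with over 40 N, if the wrist force passes 120 N, or if a joint passes its speed limit or range.

## Working session

There is one attempt and no reset: what is moved stays moved. The work goes in short steps, Python scripts to look and compute and a tool call to move; the robot and the scene stay as the last step left them, time stands still between calls to the robot, and variables do not carry over. Pictures are saved under pics/ and viewed, and the job is handed in when it is done.

Besides the shell and the picture viewer there is one more tool, called after ">>>" as a command line: name --argument value ..., lists and objects as JSON in quotes. carry_out: Moves the arm, as the interface text tells. Its arguments: {"type":"object","properties":{"series":{"type":"array","items":{"type":"array","items":{"type":"array","items":{"type":"number"}}}},"newtons":{"type":"number"}},"required":["series"]}

```bash
mkdir -p pics; ls; cat > h.py <<'E'
import numpy as np,cv2
from scipy.spatial.transform import Rotation as Ro
from station import arm,viewer,job
def snap(n,tag):
    c=viewer.camera(n); im=c['color'][:,:,::-1].copy(); cv2.imwrite(f'pics/{tag}.png',im); 
    np.savez(f'pics/{tag}.npz',**{k:np.array(c[k]) for k in('fx','fy','cx','cy','R','t')}); return c
def cam(tag): return dict(np.load(f'pics/{tag}.npz'))
def crop(tag,x0,y0,x1,y1,s,out):
    im=cv2.imread(f'pics/{tag}.png')[y0:y1,x0:x1]; cv2.imwrite(f'pics/{out}.png',cv2.resize(im,None,fx=s,fy=s,interpolation=cv2.INTER_CUBIC))
def ray(c,u,v):
    d=np.array([(u-c['cx'])/c['fx'],(v-c['cy'])/c['fy'],1.]); R=c['R']
    return -R.T@c['t'], R.T@d
def atz(c,u,v,z):
    o,d=ray(c,u,v); return o+d*(z-o[2])/d[2]
def tri(c1,p1,c2,p2):
    o1,d1=ray(c1,*p1);o2,d2=ray(c2,*p2)
    A=np.stack([d1,-d2],1);s=np.linalg.lstsq(A,o2-o1,rcond=None)[0]
    a=o1+d1*s[0];b=o2+d2*s[1];return (a+b)/2,np.linalg.norm(a-b)
def proj(c,X):
    p=c['R']@np.asarray(X,float)+c['t'];return np.array([c['fx']*p[0]/p[2]+c['cx'],c['fy']*p[1]/p[2]+c['cy']])
E
python3 - <<'E'
from h import *
np.set_printoptions(precision=4,suppress=True)
for n in('side','top'):
    c=snap(n,n+'0'); print(n,c['fx'],c['cx'],c['cy'],'pos',-np.array(c['R']).T@c['t'],'\n',np.array(c['R']))
print(arm.state())
E
```

```text
pics
side 442.0897854151047 313.0142238236532 203.40870409839965 pos [0.2146 0.5967 0.7257] 
 [[-0.8625 -0.5061  0.0019]
 [-0.3524  0.5979 -0.72  ]
 [ 0.3632 -0.6216 -0.694 ]]
top 469.71333361489263 310.13261885854905 201.2952022408995 pos [0.4287 0.0231 1.3574] 
 [[ 0.0128 -0.9999  0.0006]
 [-0.9942 -0.0128 -0.107 ]
 [ 0.107   0.0008 -0.9943]]
{'time': 0.1, 'joints': array([-1.376 ,  0.3991,  0.045 ,  1.5378, -0.0187,  1.2069, -0.0507]), 'qd': array([-0.0001, -0.0017,  0.0001, -0.0009, -0.0008,  0.001 ,  0.0017]), 'tau': array([  0.0042, -47.6264,   1.3701, -25.495 ,   0.0119,   0.0051,
        -0.    ]), 'eef_pos': array([0.1881, 0.6216, 0.2304]), 'tcp_rot': array([-0.0001,  0.1463,  0.9892, -0.0009]), 'force': array([-0.7248, -0.1428, -0.5291]), 'torque': array([ 0.0058, -0.0297, -0.021 ]), 'width': 1.0000430317563826}
```

View pics/side0.png

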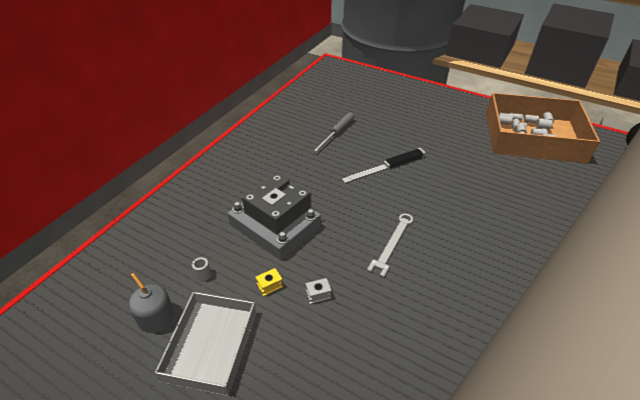

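View pics/top0.png

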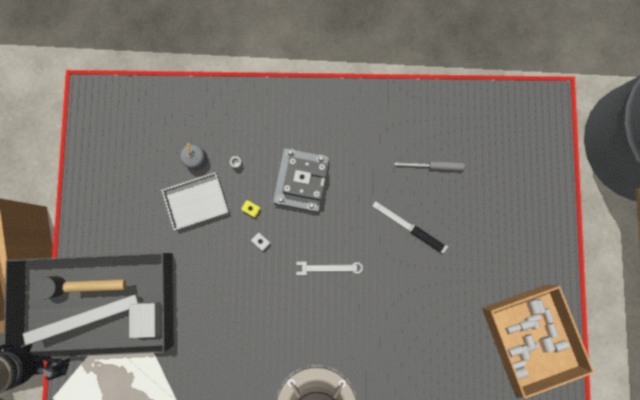

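```bash
python3 - <<'E'
from h import *
for t in('side0','top0'):
    c=cam(t)
    for X in([0.188,.622,.231],[0,0,0],[0,0,.3],[.188,.622,0],[.2,.3,0],[.6,0,0]): print(t,X,proj(c,X).round(0))
crop('side0',190,140,450,340,3,'s1'); crop('top0',140,120,480,280,2.3,'t1')
E
```

```text
side0 [0.188, 0.622, 0.231] [326. 733.]
side0 [0, 0, 0] [583. 337.]
side0 [0, 0, 0.3] [678. 222.]
side0 [0.188, 0.622, 0] [321. 709.]
side0 [0.2, 0.3, 0] [417. 430.]
side0 [0.6, 0, 0] [299. 216.]
top0 [0.188, 0.622, 0.231] [ 52. 352.]
top0 [0, 0, 0] [316. 407.]
top0 [0, 0, 0.3] [318. 453.]
top0 [0.188, 0.622, 0] [ 96. 335.]
top0 [0.2, 0.3, 0] [211. 332.]
top0 [0.6, 0, 0] [319. 193.]
```

View pics/s1.png

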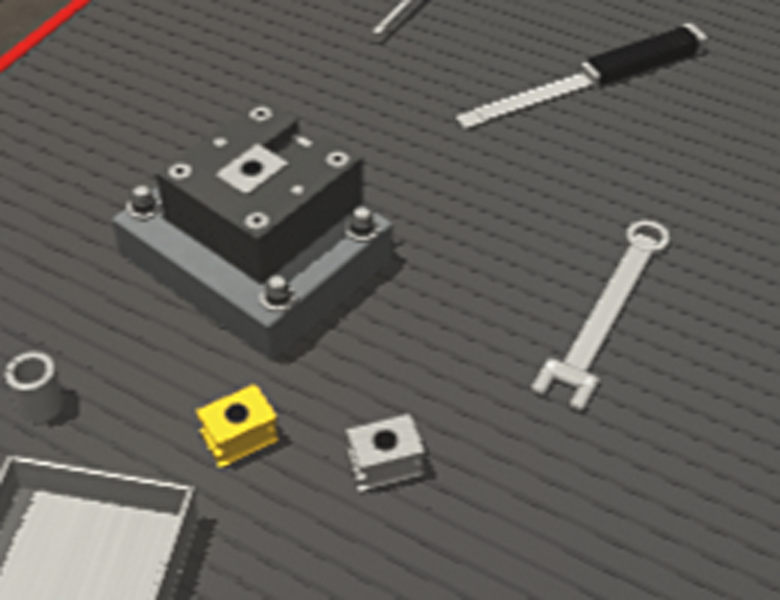

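View pics/t1.png

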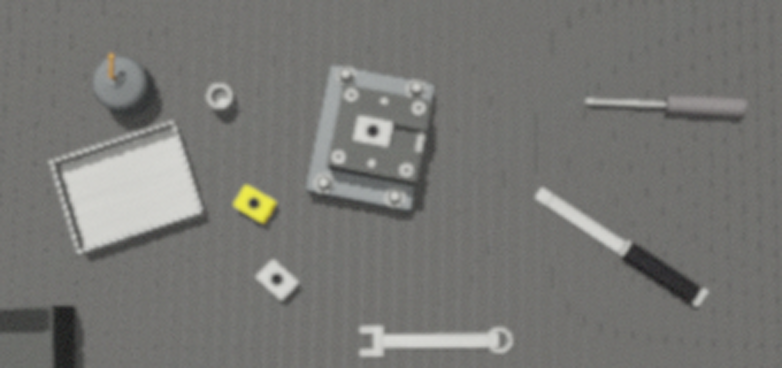

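```bash
python3 - <<'E'
from h import *
crop('top0',0,190,260,400,3,'t2')
crop('top0',265,135,345,220,9,'t3');crop('side0',220,165,330,260,7,'s3')
E
```

```text
(no output)
```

View pics/t2.png

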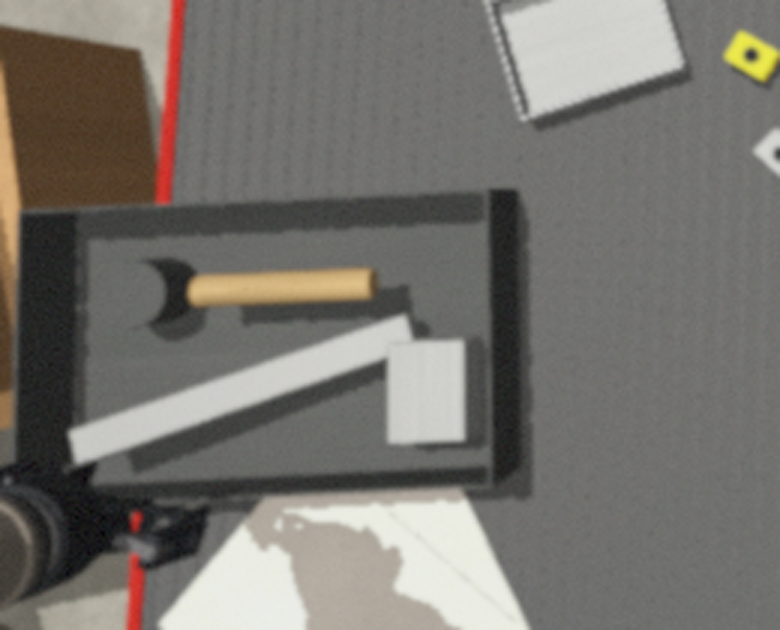

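View pics/t3.png

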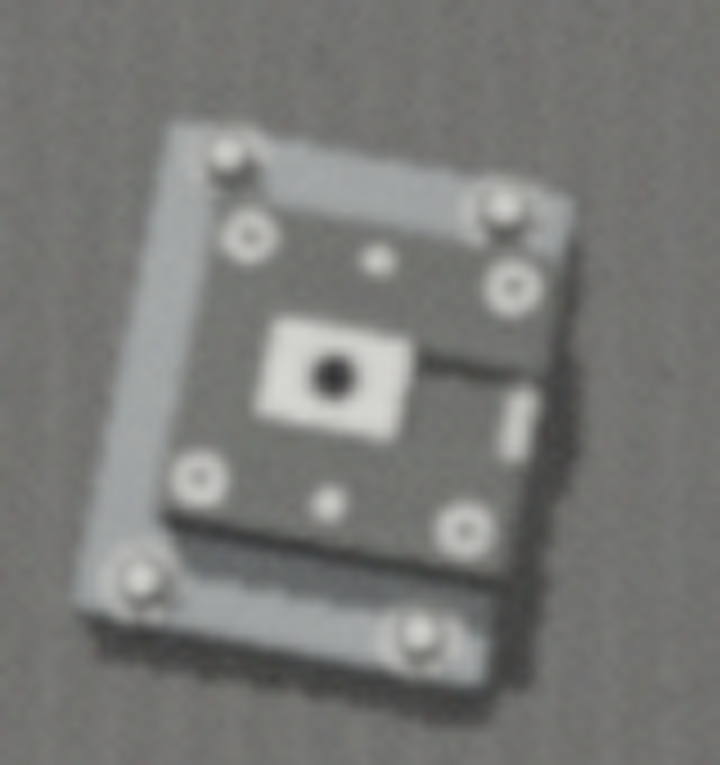

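View pics/s3.png

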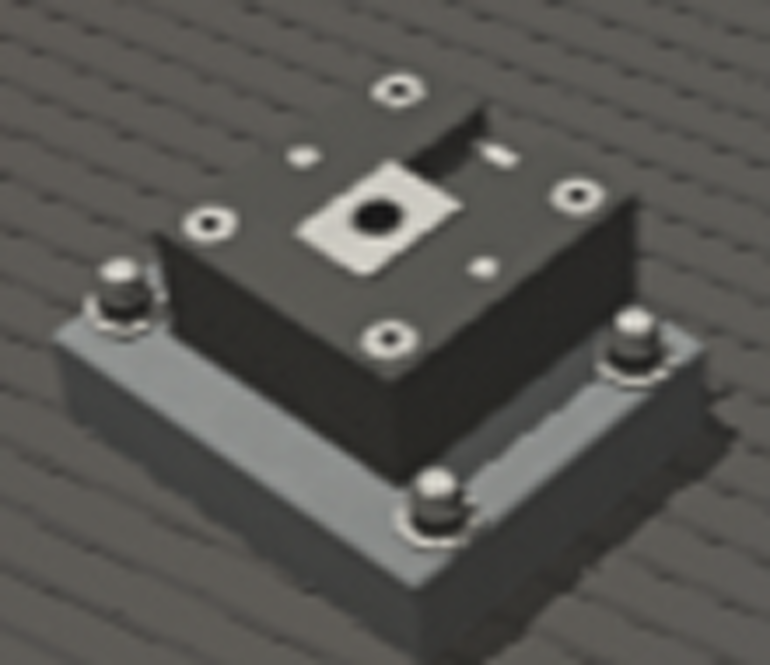

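```bash
python3 - <<'E'
from h import *
crop('top0',365,195,455,260,8,'t4');crop('side0',335,140,435,190,8,'s4')
crop('top0',240,225,285,260,16,'t5');crop('side0',295,270,345,310,15,'s5')
E
```

```text
(no output)
```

View pics/t4.png

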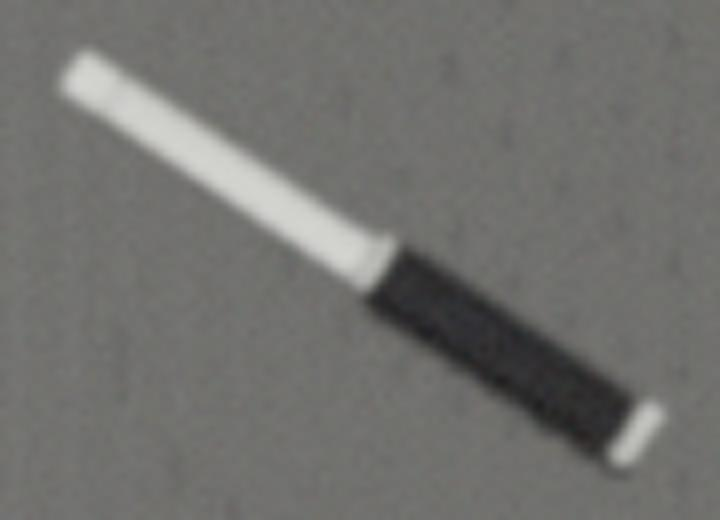

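View pics/s4.png

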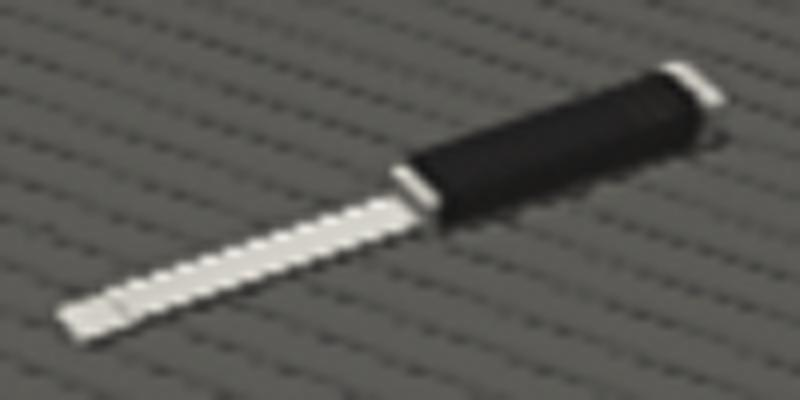

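View pics/t5.png

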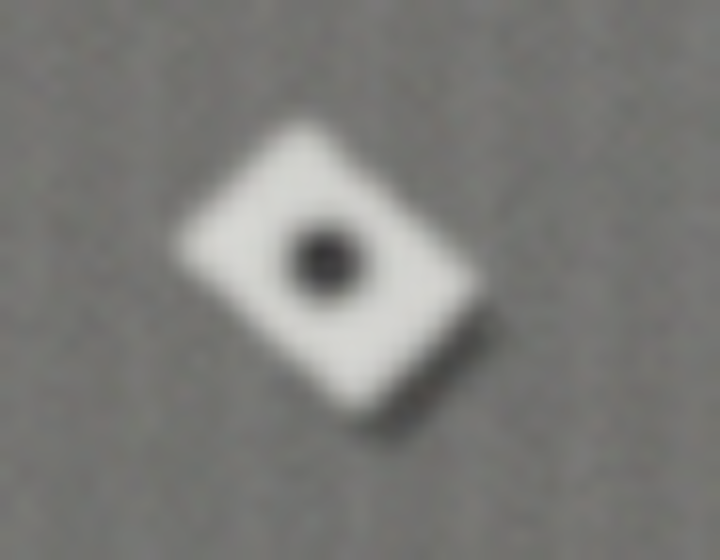

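View pics/s5.png

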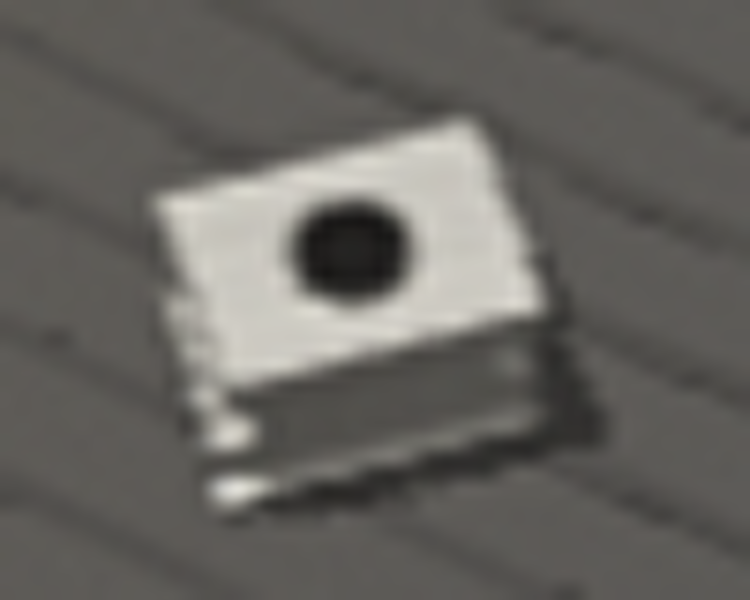

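```bash
cat > fit.py <<'E'
from h import *
from scipy.optimize import least_squares
def picks(tag,off,s,L): return tag,[((np.array(p)+.5)/s-.5+np.array(off),m) for p,m in L]
def fit(P,x0,free_z=True,show=True):
    cs={t:cam(t) for t,_ in P}
    def f(q,full=False):
        Rz=Ro.from_euler('z',q[3]).as_matrix();r=[]
        for t,L in P:
            for p,m in L: r.append(proj(cs[t],Rz@(np.array(m)/1000)+q[:3])-p)
        if not free_z: r.append(np.array([q[2]*1e5,0]))
        return np.concatenate(r)
    s=least_squares(f,x0,x_scale=[.1,.1,.1,1])
    if show: print('pose',s.x[:3].round(4),'yaw',round(np.degrees(s.x[3]),2));print((s.fun.reshape(-1,2)).round(1).tolist())
    return s.x
if __name__=='__main__':
  for fz in(True,False):
    print('holder');fit([picks('top0',(265,135),9,[((275,318),(21,-15,88)),((415,340),(-21,-15,88)),((398,442),(-21,15,88)),((255,417),(21,15,88)),((333,377),(0,0,88)),((168,515),(46,50,86)),((495,580),(-62,50,86)),((215,203),(46,-50,86))]),
     picks('side0',(220,165),7,[((395,160),(-21,-15,88)),((462,207),(-21,15,88)),((368,275),(21,15,88)),((295,230),(21,-15,88)),((378,217),(0,0,88)),((392,378),(46,50,86)),((635,200),(-62,50,86)),((155,235),(46,-50,86))])],[.62,.05,0,1.4],fz)
    print('new');fit([picks('top0',(240,225),16,[((178,247),(21,15,28)),((302,120),(21,-15,28)),((480,283),(-21,-15,28)),((352,418),(-21,15,28)),((325,262),(0,0,28))]),
     picks('side0',(295,270),15,[((228,388),(21,15,28)),((155,203),(21,-15,28)),((475,120),(-21,-15,28)),((545,305),(-21,15,28)),((352,250),(0,0,28))])],[.45,.15,0,.78],fz)
    print('bar');fit([picks('top0',(365,195),8,[((60,90),(155,8,3.5)),((85,47),(155,-8,3.5)),((618,468),(-85,12,18)),((665,405),(-85,-12,18))]),
     picks('side0',(335,140),8,[((82,335),(155,8,3.5)),((55,315),(155,-8,3.5)),((725,100),(-85,12,18)),((680,62),(-85,-12,18))])],[.5,-.2,0,1],fz)
    print('tray');fit([picks('side0',(190,140),3,[((8,460),(60,-80,35)),((192,490),(-60,-80,35))])],[.5,.35,0,1],fz) if 0 else 0
E
python3 fit.py; python3 -c "
from h import *
crop('top0',155,165,240,240,8,'t6');crop('side0',150,285,265,400,5,'s6')"
```

```text
holder
pose [ 6.32e-01  4.76e-02 -4.00e-04] yaw 80.0
[[0.3, 0.3], [-0.2, 0.7], [-0.4, 0.0], [0.4, -0.0], [0.3, 0.5], [-1.3, -0.0], [1.2, 0.1], [0.5, -0.8], [-0.6, 0.3], [0.0, -0.3], [-0.4, 0.4], [-0.2, 0.4], [0.1, 0.3], [0.1, 0.9], [0.3, -1.3], [-0.2, -0.8]]
new
pose [0.4563 0.1639 0.0011] yaw 47.65
[[0.3, 0.2], [-0.0, 0.3], [-0.4, 0.3], [0.2, -0.3], [0.2, 0.4], [-0.2, 0.0], [0.1, -0.3], [-0.4, -0.0], [-0.0, 0.0], [-0.2, 0.1]]
bar
pose [ 4.865e-01 -2.894e-01 -2.000e-04] yaw 56.95
[[-0.0, -0.3], [-0.2, 0.6], [1.1, 0.0], [-0.3, 0.8], [-0.6, 0.7], [-0.3, -0.5], [-0.2, 0.0], [-0.1, -0.2]]
tray
holder
pose [ 0.6318  0.0477 -0.    ] yaw 80.0
[[0.2, 0.4], [-0.3, 0.7], [-0.4, 0.1], [0.4, 0.0], [0.3, 0.5], [-1.4, 0.0], [1.2, 0.1], [0.4, -0.8], [-0.6, 0.2], [0.0, -0.3], [-0.4, 0.4], [-0.2, 0.4], [0.1, 0.2], [0.1, 0.8], [0.4, -1.3], [-0.2, -0.9], [-0.0, 0.0]]
new
pose [0.4566 0.1635 0.    ] yaw 47.65
[[0.5, 0.1], [0.1, 0.2], [-0.2, 0.2], [0.4, -0.4], [0.4, 0.4], [-0.2, 0.2], [0.1, -0.1], [-0.4, 0.1], [-0.1, 0.2], [-0.2, 0.3], [0.0, 0.0]]
bar
pose [ 0.4864 -0.2893 -0.    ] yaw 56.95
[[-0.1, -0.2], [-0.2, 0.6], [1.1, 0.0], [-0.3, 0.8], [-0.6, 0.7], [-0.3, -0.6], [-0.2, -0.0], [-0.1, -0.2], [-0.0, 0.0]]
tray
```

View pics/t6.png

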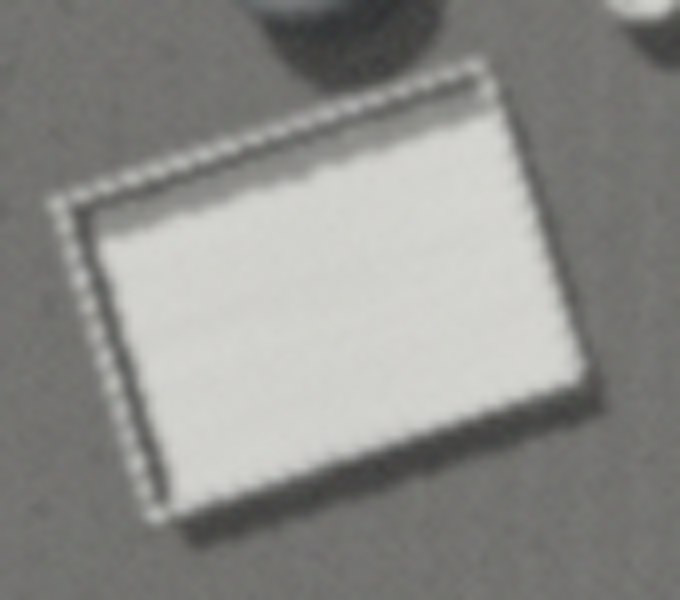

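View pics/s6.png

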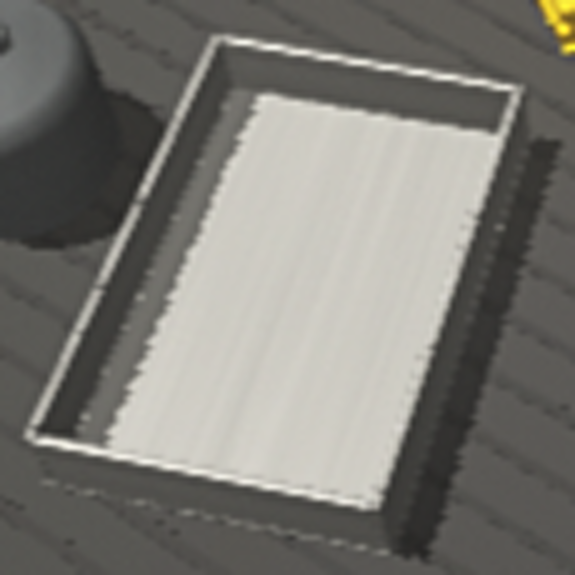

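```bash
cat > plan.py <<'E'
from h import *
import json
def q2R(q): return Ro.from_quat([q[1],q[2],q[3],q[0]])
def head(deg,pitch=0.,roll=0.):
    """tool down, tool x heading deg; pitch>0: tool-x end (bar toe) raised"""
    a=np.radians(deg);x=np.array([np.cos(a),np.sin(a),0]);z=np.array([0,0,-1.]);y=np.cross(z,x)
    R=Ro.from_matrix(np.stack([x,y,z],1))
    return R*Ro.from_euler('y',np.radians(pitch))*Ro.from_euler('x',np.radians(roll))
def plan(wps,start=None,rd=5e-4,ra=5e-3):
    """wps: list of (pos,Rot,n,open)"""
    s=arm.state()
    p,R=(np.array(s['eef_pos']),q2R(s['tcp_rot'])) if start is None else start
    rows=[]
    for (tp,tR,n,op) in wps:
        p0,R0=p.copy(),R; rv=(R0.inv()*tR).as_rotvec()
        for k in range(1,n+1):
            gp=p0+(tp-p0)*k/n; gR=R0*Ro.from_rotvec(rv*k/n)
            d=np.round(R.inv().apply(gp-p)/rd)*rd; w=np.round((R.inv()*gR).as_rotvec()/ra)*ra
            if np.linalg.norm(d)>.0501 or np.linalg.norm(w)>.15: print('LIMIT',np.linalg.norm(d),np.linalg.norm(w))
            rows.append([op]+[round(float(v)+0,5) for v in d]+[round(float(v)+0,4) for v in w]); p=p+R.apply(d); R=R*Ro.from_rotvec(w)
    while len(rows)%5: rows.append([rows[-1][0]]+[0]*6)
    for i in range(0,len(rows),5): print(json.dumps([rows[i:i+5]]))
    print('end',p.round(4),'tool x',R.as_matrix()[:,0].round(3),'z',R.as_matrix()[:,2].round(3)); return p,R
E
python3 - <<'E'
from plan import *
from fit import *
fit([picks('top0',(155,165),8,[((58,203),(-60,80,35)),((485,65),(-60,-80,35)),((590,378),(60,-80,35)),((155,520),(60,80,35))]),picks('side0',(150,285),5,[((215,38),(-60,-80,35)),((522,90),(60,-80,35)),((378,507),(60,80,35)),((32,437),(-60,80,35))])],[.6,.3,0,-1.8])
plan([(np.array([.43,.22,.20]),head(110),9,.0),(np.array([.4864,-.2893,.1]),head(56.95),11,0.)],rd=1e-3,ra=.01)
E
```

```text
pose [ 0.5967  0.3356 -0.0736] yaw -2.95
[[15.9, 22.3], [16.0, 43.0], [6.2, -35.8], [7.5, -57.0], [66.3, 33.2], [-41.3, -6.1], [-72.7, -27.6], [44.8, 22.8]]
LIMIT 0.05248809388804284 0.1
LIMIT 0.0523545604508337 0.11
LIMIT 0.052057660339281484 0.1
LIMIT 0.051633322573702345 0.1
LIMIT 0.05289612462175278 0.11
LIMIT 0.05135172830587107 0.1
LIMIT 0.05243090691567332 0.1
LIMIT 0.05216320542297991 0.1
LIMIT 0.05232590180780452 0.11
[[[0.0, -0.039, -0.035, 0.003, 0.0, 0.0, 0.1], [0.0, -0.042, -0.031, 0.004, 0.0, 0.0, 0.11], [0.0, -0.045, -0.026, 0.003, 0.0, 0.0, 0.1], [0.0, -0.047, -0.021, 0.004, 0.0, 0.0, 0.1], [0.0, -0.05, -0.017, 0.003, 0.0, 0.0, 0.11]]]
[[[0.0, -0.05, -0.011, 0.004, 0.0, 0.0, 0.1], [0.0, -0.052, -0.006, 0.003, 0.0, 0.0, 0.1], [0.0, -0.052, -0.001, 0.004, 0.0, 0.0, 0.1], [0.0, -0.052, 0.005, 0.003, 0.0, 0.0, 0.11], [0.0, -0.045, -0.011, 0.009, 0.0, 0.0, 0.08]]]
[[[0.0, -0.046, -0.007, 0.009, 0.0, 0.0, 0.09], [0.0, -0.047, -0.003, 0.009, 0.0, 0.0, 0.08], [0.0, -0.046, 0.0, 0.01, 0.0, 0.0, 0.09], [0.0, -0.047, 0.005, 0.009, 0.0, 0.0, 0.08], [0.0, -0.046, 0.008, 0.009, 0.0, 0.0, 0.08]]]
[[[0.0, -0.045, 0.013, 0.009, 0.0, 0.0, 0.09], [0.0, -0.043, 0.016, 0.009, 0.0, 0.0, 0.08], [0.0, -0.043, 0.019, 0.009, 0.0, 0.0, 0.09], [0.0, -0.04, 0.023, 0.01, 0.0, 0.0, 0.08], [0.0, -0.038, 0.027, 0.009, 0.0, 0.0, 0.08]]]
end [ 0.4868 -0.289   0.0998] tool x [ 0.542  0.84  -0.002] z [-0.    -0.002 -1.   ]
```

```bash

python3 - <<'E'
from plan import *
from fit import *
fit([picks('top0',(155,165),8,[((58,203),(60,80,35)),((485,65),(60,-80,35)),((590,378),(-60,-80,35)),((155,520),(-60,80,35))]),picks('side0',(150,285),5,[((215,38),(60,-80,35)),((522,90),(-60,-80,35)),((378,507),(-60,80,35)),((32,437),(60,80,35))])],[.6,.3,0,.3])
plan([(np.array([.43,.22,.20]),head(110),10,.0),(np.array([.4864,-.2893,.1]),head(56.95),11,0.),(np.array([.4864,-.2893,.03]),head(56.95),4,0.)],rd=1e-3,ra=.01)
E
```

```text
pose [ 0.5683  0.3502 -0.0028] yaw 19.41
[[0.3, 0.0], [0.6, -0.5], [0.2, 0.0], [0.5, 0.4], [0.1, -0.8], [0.4, -0.7], [0.4, 0.9], [-1.3, 0.8]]
[[[0.0, -0.035, -0.031, 0.003, 0.0, 0.0, 0.09], [0.0, -0.037, -0.029, 0.003, 0.0, 0.0, 0.1], [0.0, -0.04, -0.024, 0.003, 0.0, 0.0, 0.09], [0.0, -0.042, -0.02, 0.003, 0.0, 0.0, 0.09], [0.0, -0.044, -0.017, 0.003, 0.0, 0.0, 0.09]]]
[[[0.0, -0.045, -0.013, 0.004, 0.0, 0.0, 0.1], [0.0, -0.047, -0.008, 0.003, 0.0, 0.0, 0.09], [0.0, -0.046, -0.004, 0.003, 0.0, 0.0, 0.09], [0.0, -0.047, 0.0, 0.003, 0.0, 0.0, 0.1], [0.0, -0.047, 0.005, 0.003, 0.0, 0.0, 0.09]]]
[[[0.0, -0.045, -0.011, 0.009, 0.0, 0.0, 0.08], [0.0, -0.046, -0.007, 0.009, 0.0, 0.0, 0.09], [0.0, -0.047, -0.003, 0.009, 0.0, 0.0, 0.08], [0.0, -0.046, 0.0, 0.01, 0.0, 0.0, 0.09], [0.0, -0.046, 0.005, 0.009, 0.0, 0.0, 0.08]]]
[[[0.0, -0.046, 0.009, 0.009, 0.0, 0.0, 0.08], [0.0, -0.045, 0.012, 0.009, 0.0, 0.0, 0.09], [0.0, -0.044, 0.016, 0.009, 0.0, 0.0, 0.08], [0.0, -0.042, 0.02, 0.009, 0.0, 0.0, 0.09], [0.0, -0.04, 0.023, 0.01, 0.0, 0.0, 0.08]]]
[[[0.0, -0.039, 0.026, 0.009, 0.0, 0.0, 0.08], [0.0, 0.0, 0.0, 0.017, 0.0, 0.0, 0.0], [0.0, 0.0, 0.0, 0.018, 0.0, 0.0, 0.0], [0.0, 0.0, 0.0, 0.017, 0.0, 0.0, 0.0], [0.0, 0.0, 0.0, 0.018, 0.0, 0.0, 0.0]]]
end [ 0.486  -0.2895  0.0298] tool x [ 0.542  0.84  -0.002] z [-0.    -0.002 -1.   ]
```

>>> carry_out --newtons 60 --series '[[[0.0, -0.035, -0.031, 0.003, 0.0, 0.0, 0.09], [0.0, -0.037, -0.029, 0.003, 0.0, 0.0, 0.1], [0.0, -0.04, -0.024, 0.003, 0.0, 0.0, 0.09], [0.0, -0.042, -0.02, 0.003, 0.0, 0.0, 0.09], [0.0, -0.044, -0.017, 0.003, 0.0, 0.0, 0.09]]]'

```text
time: 0.6
eef_pos: [0.3096, 0.4198, 0.2159]
tcp_rot: [-0.0, 0.37, 0.929, -0.0]
force: [1.3, -0.4, 0.2]
width: 0.501
```

>>> carry_out --series '[[[0.0, -0.045, -0.013, 0.004, 0.0, 0.0, 0.1], [0.0, -0.047, -0.008, 0.003, 0.0, 0.0, 0.09], [0.0, -0.046, -0.004, 0.003, 0.0, 0.0, 0.09], [0.0, -0.047, 0.0, 0.003, 0.0, 0.0, 0.1], [0.0, -0.047, 0.005, 0.003, 0.0, 0.0, 0.09]]]'

```text
time: 1.1
eef_pos: [0.4304, 0.2185, 0.2]
tcp_rot: [-0.0, 0.576, 0.818, 0.0]
force: [0.3, 0.3, 0.3]
width: 0.501
```

Tracking is accurate.

>>> carry_out --series '[[[0.0, -0.045, -0.011, 0.009, 0.0, 0.0, 0.08], [0.0, -0.046, -0.007, 0.009, 0.0, 0.0, 0.09], [0.0, -0.047, -0.003, 0.009, 0.0, 0.0, 0.08], [0.0, -0.046, 0.0, 0.01, 0.0, 0.0, 0.09], [0.0, -0.046, 0.005, 0.009, 0.0, 0.0, 0.08]]]'

```text
time: 1.6
eef_pos: [0.455, -0.0122, 0.1539]
tcp_rot: [-0.0, 0.733, 0.68, 0.0]
force: [0.4, 0.1, -0.2]
width: 0.5
```

>>> carry_out --series '[[[0.0, -0.046, 0.009, 0.009, 0.0, 0.0, 0.08], [0.0, -0.045, 0.012, 0.009, 0.0, 0.0, 0.09], [0.0, -0.044, 0.016, 0.009, 0.0, 0.0, 0.08], [0.0, -0.042, 0.02, 0.009, 0.0, 0.0, 0.09], [0.0, -0.04, 0.023, 0.01, 0.0, 0.0, 0.08]]]'

```text
time: 2.1
eef_pos: [0.4818, -0.2435, 0.1077]
tcp_rot: [-0.0, 0.859, 0.512, 0.0]
force: [0.2, -0.1, -0.2]
width: 0.499
```

>>> carry_out --series '[[[0.0, -0.039, 0.026, 0.009, 0.0, 0.0, 0.08], [0.0, 0.0, 0.0, 0.017, 0.0, 0.0, 0.0], [0.0, 0.0, 0.0, 0.018, 0.0, 0.0, 0.0], [0.0, 0.0, 0.0, 0.017, 0.0, 0.0, 0.0], [0.0, 0.0, 0.0, 0.018, 0.0, 0.0, 0.0]]]'

```text
time: 2.6
eef_pos: [0.486, -0.2886, 0.0282]
tcp_rot: [-0.0, 0.878, 0.478, -0.0]
force: [-1.0, 0.6, -0.5]
width: 0.498
```

```bash
python3 - <<'E'
from plan import *
snap('side','side1');snap('top','top1');print(arm.state()['eef_pos'],arm.state()['joints'])
crop('top1',355,185,455,260,8,'t4');crop('side1',320,90,480,210,5,'s4')
E
```

```text
[ 0.48427575 -0.28715888  0.02681948] [-0.05463869  0.59343486  0.67450302  1.93625782 -0.51102876  0.79462326
  0.33432029]
```

View pics/t4.png

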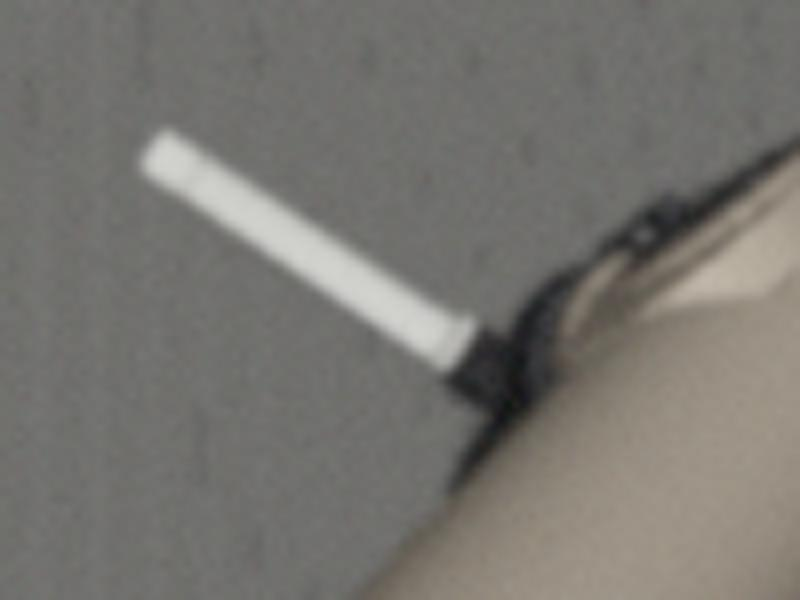

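View pics/s4.png

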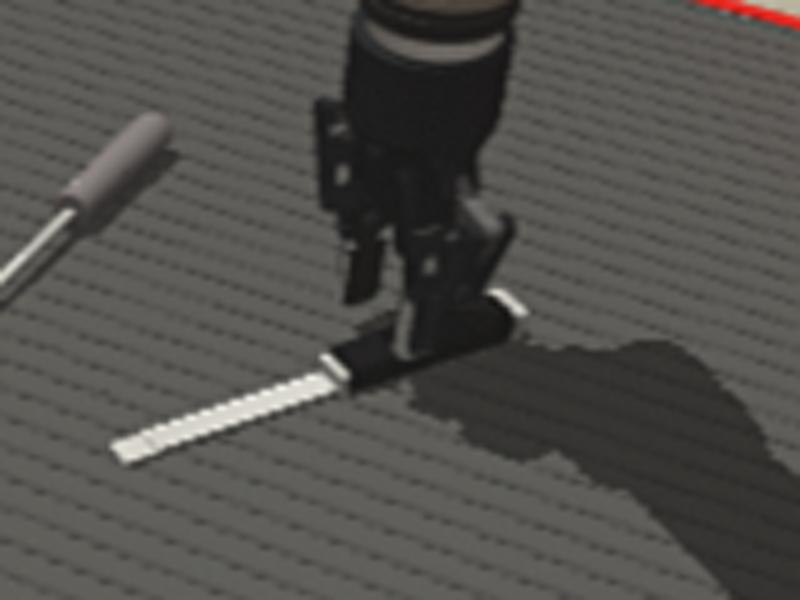

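>>> carry_out --series '[[[0.0, 0.0, 0.0, 0.012, 0.0, 0.0, 0.0], [0.0, 0.0, 0.0, 0.01, 0.0, 0.0, 0.0], [0.0, 0.0, 0.0, 0.0, 0.0, 0.0, 0.0], [0.0, 0.0, 0.0, 0.0, 0.0, 0.0, 0.0], [0.0, 0.0, 0.0, 0.0, 0.0, 0.0, 0.0]]]'

```text
time: 3.2
eef_pos: [0.4866, -0.2889, 0.0078]
tcp_rot: [0.0, 0.878, 0.478, 0.0]
force: [-0.2, -0.5, -0.7]
width: 0.499
```

```bash
python3 - <<'E'
from plan import *
s=arm.state();print(s['eef_pos'],q2R(s['tcp_rot']).as_matrix().round(4),s['qd'])
E
```

```text
[ 0.48656753 -0.28886224  0.00775473] [[ 5.421e-01  8.403e-01  9.000e-04]
 [ 8.403e-01 -5.421e-01 -3.000e-04]
 [ 2.000e-04  1.000e-03 -1.000e+00]] [-0.00026999 -0.00253132 -0.00086547 -0.00103668  0.00085266  0.0021329
  0.00032797]
```

>>> carry_out --newtons 80 --series '[[[0.0, 0.0, 0.0, 0.005, 0.0, 0.0, 0.0], [0.0, 0.0, 0.0, 0.0, 0.0, 0.0, 0.0], [-1, 0.0, 0.0, 0.0, 0.0, 0.0, 0.0], [-1, 0.0, 0.0, 0.0, 0.0, 0.0, 0.0], [-1, 0.0, 0.0, 0.0, 0.0, 0.0, 0.0]]]'

```text
time: 3.7
eef_pos: [0.4864, -0.2889, 0.0027]
tcp_rot: [0.0, 0.878, 0.478, 0.0]
force: [0.4, 0.6, 3.1]
width: 0.259
```

>>> carry_out --series '[[[-1, 0, 0, 0, 0, 0, 0], [-1, 0, 0, 0, 0, 0, 0], [-1, 0.0, 0.0, -0.01, 0.0, 0.0, 0.0], [-1, 0.0, 0.0, -0.02, 0.0, 0.0, 0.0], [-1, 0.0, 0.0, -0.03, 0.0, 0.0, 0.0]]]'

```text
time: 4.2
eef_pos: [0.4845, -0.2874, 0.0614]
tcp_rot: [-0.002, 0.878, 0.479, -0.001]
force: [0.7, -0.5, -1.0]
width: 0.257
```

```bash
cat >> plan.py <<'E'
H=np.array([.632,.0477,0.]);YAW=80.
def hold(x,y,z): 
    return H+Ro.from_euler('z',np.radians(YAW)).apply([x/1e3,y/1e3,z/1e3])
E
python3 - <<'E'
from plan import *
plan([(hold(-245,0,110),head(80),4,-1),(hold(-235,0,110),head(80),1,-1)],rd=5e-4,ra=5e-3)
E
```

```text
[[[-1, 0.034, 0.0095, -0.012, 0.0, 0.0, -0.1], [-1, 0.033, 0.0125, -0.0125, 0.0, 0.0, -0.1], [-1, 0.031, 0.0155, -0.012, -0.005, 0.0, -0.1], [-1, 0.03, 0.019, -0.0125, 0.0, 0.0, -0.1], [-1, 0.01, 0.0, 0.0, 0.0, 0.0, 0.0]]]
end [ 0.5911 -0.1835  0.1102] tool x [0.172 0.985 0.   ] z [ 0.  0. -1.]
```

>>> carry_out --series '[[[-1, 0.034, 0.0095, -0.012, 0.0, 0.0, -0.1], [-1, 0.033, 0.0125, -0.0125, 0.0, 0.0, -0.1], [-1, 0.031, 0.0155, -0.012, 0.0, 0.0, -0.1], [-1, 0.03, 0.019, -0.0125, 0.0, 0.0, -0.1], [-1, 0.005, 0.0, 0.0, 0.0, 0.0, 0.0]]]'

```text
time: 4.7
eef_pos: [0.5972, -0.1844, 0.1128]
tcp_rot: [0.001, 0.763, 0.647, 0.003]
force: [0.4, 1.2, -1.8]
width: 0.257
```

>>> carry_out --series '[[[-1, 0, 0, 0, 0, 0, 0], [-1, 0, 0, 0, 0, 0, 0], [-1, 0, 0, 0, 0, 0, 0], [-1, 0, 0, 0, 0, 0, 0], [-1, 0, 0, 0, 0, 0, 0]]]'

```text
time: 5.2
eef_pos: [0.591, -0.1904, 0.1111]
tcp_rot: [-0.0, 0.766, 0.643, -0.0]
force: [1.6, 0.2, -2.4]
width: 0.256
```

```bash
python3 - <<'E'
from plan import *
np.set_printoptions(precision=4,suppress=True)
snap('side','side2');snap('top','top2');s=arm.state();print(s['eef_pos'],q2R(s['tcp_rot']).as_matrix(),s['width'])
crop('top2',275,130,395,215,6,'t4');crop('side2',220,90,380,250,4.5,'s4')
E
```

```text
[ 0.5914 -0.19    0.1112] [[ 0.1729  0.9849 -0.0002]
 [ 0.9849 -0.1729  0.0001]
 [ 0.     -0.0002 -1.    ]] 0.25600450287311266
```

View pics/t4.png

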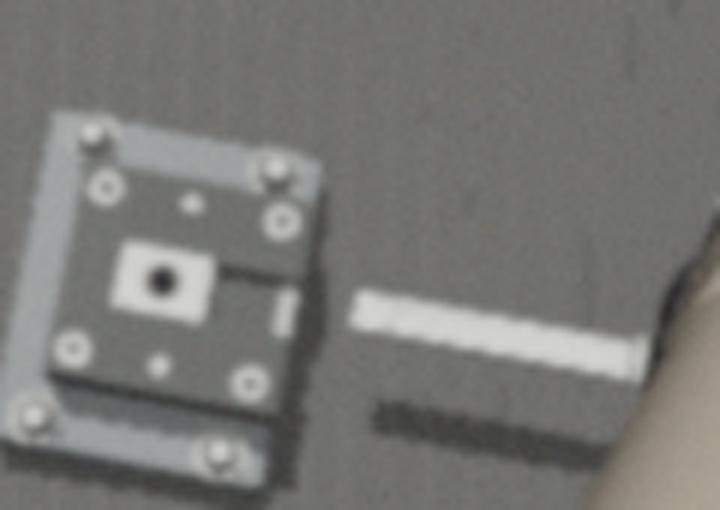

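View pics/s4.png

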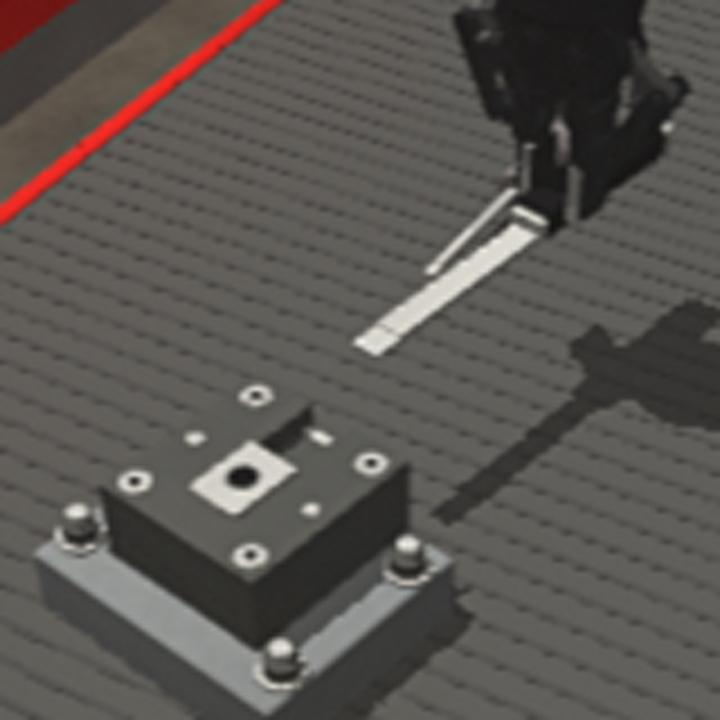

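```bash
python3 - <<'E'
from plan import *
np.set_printoptions(precision=4,suppress=True)
s=arm.state();R=q2R(s['tcp_rot'])
pr=s['eef_pos']+R.apply([.155,0,.0028-.0035])
ct,cs=cam('top2'),cam('side2')
for sy in(8e-3,-8e-3):
  for c,n,o,k in((ct,'t',(275,130),6),(cs,'s',(220,90),4.5)):
    X=pr+R.apply([0,sy,0]); print(n,sy,(proj(c,X)-o+.5)*k-.5)
# blade root, mouth of slot
for c,n,o,k in((ct,'t',(275,130),6),(cs,'s',(220,90),4.5)):
    print(n,'root',[((proj(c,s['eef_pos']+R.apply([.030,y,.0028-.005]))-o+.5)*k-.5).round(0) for y in(.008,-.008)],'holder tops',[((proj(c,hold(*m))-o+.5)*k-.5).round(0) for m in[(-62,-13,86),(-62,13,86),(46,50,86),(-62,50,86),(-57,0,74),(0,0,88)]])
E
```

```text
t 0.008 [355.8149 291.0342]
s 0.008 [349.3932 341.9204]
t -0.008 [349.3543 325.8741]
s -0.008 [374.0324 355.4891]
t root [array([632., 342.]), array([626., 377.])] holder tops [array([302., 282.]), array([292., 338.]), array([ 44., 373.]), array([277., 417.]), array([286., 312.]), array([164., 284.])]
s root [array([509., 224.]), array([533., 236.])] holder tops [array([312., 403.]), array([352., 426.]), array([252., 584.]), array([409., 460.]), array([326., 438.]), array([243., 478.])]
```

```bash
python3 - <<'E'
from plan import *
a,b=plan([(hold(-241,0,78.2),head(80),2,-1),(hold(-192,0,78.2),head(80),2,-1),(hold(-192,0,78.2),head(80),1,-1)])
E
```

```text
[[[-1, 0.0, -0.0005, 0.0165, 0.0, 0.0, 0.0], [-1, 0.0, -0.001, 0.0165, 0.0, 0.0, 0.0], [-1, 0.0245, 0.0, 0.0, 0.0, 0.0, 0.0], [-1, 0.0245, 0.0, 0.0, 0.0, 0.0, 0.0], [-1, 0.0, 0.0, 0.0, 0.0, 0.0, 0.0]]]
end [ 0.5984 -0.1415  0.0782] tool x [0.173 0.985 0.   ] z [-0.  0. -1.]
```

>>> carry_out --series '[[[-1, 0.0, -0.0005, 0.0165, 0.0, 0.0, 0.0], [-1, 0.0, -0.001, 0.0165, 0.0, 0.0, 0.0], [-1, 0.0, 0.0, 0.0, 0.0, 0.0, 0.0], [-1, 0.0, 0.0, 0.0, 0.0, 0.0, 0.0], [-1, 0.0, 0.0, 0.0, 0.0, 0.0, 0.0]]]'

```text
time: 5.8
eef_pos: [0.5905, -0.1896, 0.0784]
tcp_rot: [0.0, 0.766, 0.643, 0.0]
force: [-0.5, 0.9, -1.3]
width: 0.261
```

>>> carry_out --series '[[[-1, 0.0245, 0.0, 0.0, 0.0, 0.0, 0.0], [-1, 0.0245, 0.0, 0.0, 0.0, 0.0, 0.0], [-1, 0.0, 0.0, 0.0, 0.0, 0.0, 0.0], [-1, 0.0, 0.0, 0.0, 0.0, 0.0, 0.0], [-1, 0.0, 0.0, 0.0, 0.0, 0.0, 0.0]]]'

```text
time: 6.3
eef_pos: [0.5987, -0.1425, 0.0788]
tcp_rot: [0.001, 0.766, 0.643, -0.0]
force: [-0.4, -0.1, -1.7]
width: 0.259
```

```bash
python3 - <<'E'
from plan import *
np.set_printoptions(precision=4,suppress=True)
snap('side','side3');snap('top','top3');s=arm.state();print(s['eef_pos'],Ro.from_euler('z',-YAW,degrees=True).apply(s['eef_pos']-H),s['force'],s['torque'])
crop('top3',275,130,395,215,6,'t4');crop('side3',230,120,330,220,7,'s4')
E
```

```text
[ 0.5985 -0.1426  0.0786] [-0.1932 -0.      0.0786] [-0.3772 -0.4019 -2.0979] [-0.062   0.0182  0.0095]
```

View pics/t4.png

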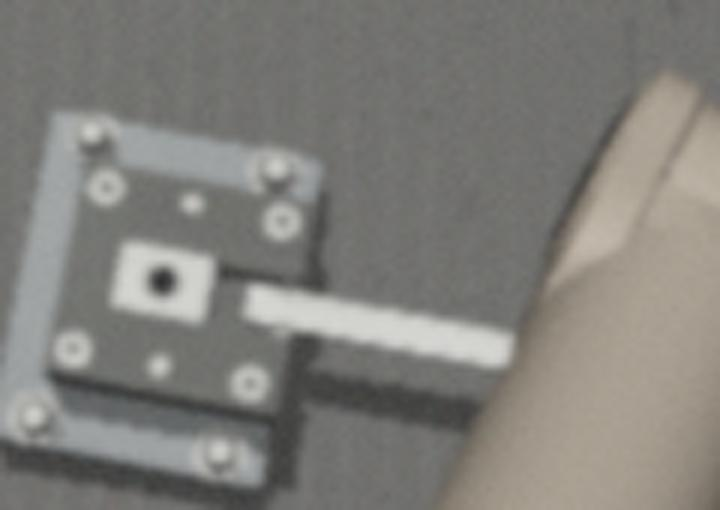

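View pics/s4.png

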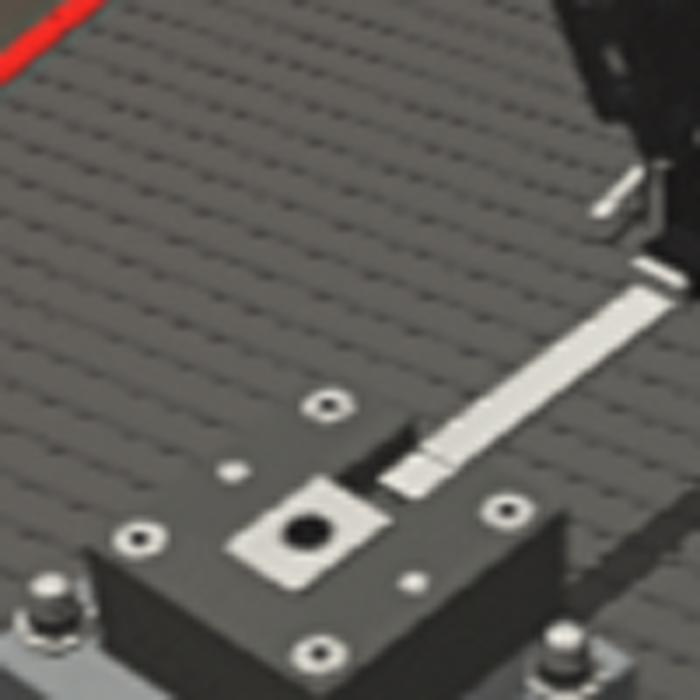

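>>> carry_out --series '[[[-1, 0.008, 0.0, 0.0005, 0.0, 0.0, 0.0], [-1, 0.008, 0.0, 0.0, 0.0, 0.0, 0.0], [-1, 0.005, 0.0, 0.0, 0.0, 0.0, 0.0], [-1, 0.0, 0.0, 0.0, 0.0, 0.0, 0.0], [-1, 0.0, 0.0, 0.0, 0.0, 0.0, 0.0]]]'

```text
time: 6.9
eef_pos: [0.6023, -0.1201, 0.0777]
tcp_rot: [-0.0, 0.765, 0.644, -0.0]
force: [0.4, 0.7, -1.6]
width: 0.257
```

```bash
python3 - <<'E'
from plan import *
np.set_printoptions(precision=4,suppress=True)
snap('side','side4');s=arm.state();print(s['eef_pos'],Ro.from_euler('z',-YAW,degrees=True).apply(s['eef_pos']-H),s['force'],s['torque'])
crop('side4',240,170,300,220,12,'s4')
E
```

```text
[ 0.6023 -0.1204  0.0778] [-0.1708  0.0001  0.0778] [-0.9064 -0.2621 -2.2686] [-0.05   -0.0217  0.0049]
```

View pics/s4.png

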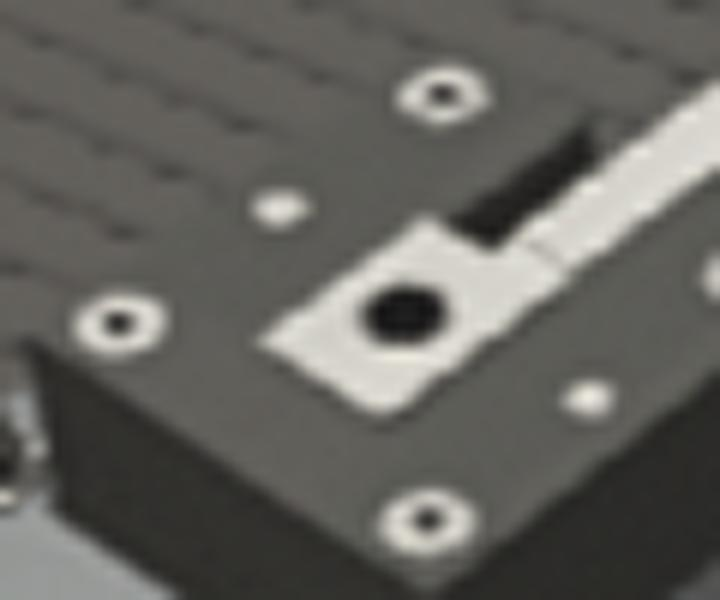

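```bash
cat >> plan.py <<'E'
def pry(th,tipx=-17.,off=2.8,dz=0.):
    a=np.radians(th);c,s=np.cos(a),np.sin(a)
    T=np.array([-57,69])+5*np.array([-s,c]); L=(tipx-T[0])/c
    tip=T+L*np.array([c,s]); g=tip-155*np.array([c,s])+off*np.array([-s,c])
    return hold(g[0],0,g[1]+dz),head(YAW,th),tip[1]+3.5*c
E
python3 - <<'E'
from plan import *
w=[]
for th in range(2,21,2):
    p,R,z=pry(th); w.append((p,R,1,-1)); print(th,round(z,1),p.round(4))
plan(w)
E
```

```text
2 78.9 [ 0.6021 -0.1217  0.0728]
4 80.3 [ 0.6022 -0.1215  0.0688]
6 81.7 [ 0.6022 -0.1211  0.0648]
8 83.1 [ 0.6023 -0.1206  0.0609]
10 84.6 [ 0.6025 -0.1198  0.057 ]
12 86.0 [ 0.6026 -0.1189  0.0531]
14 87.5 [ 0.6028 -0.1178  0.0493]
16 89.0 [ 0.603  -0.1165  0.0456]
18 90.6 [ 0.6033 -0.1151  0.042 ]
20 92.2 [ 0.6036 -0.1134  0.0385]
[[[-1, -0.001, 0.0, 0.005, 0.0, 0.035, 0.0], [-1, 0.0, 0.0, 0.004, 0.0, 0.035, 0.0], [-1, 0.0, 0.0, 0.004, 0.0, 0.035, 0.0], [-1, 0.0, 0.0, 0.004, 0.0, 0.035, 0.0], [-1, 0.0, 0.0, 0.004, 0.0, 0.035, 0.0]]]
[[[-1, 0.0005, 0.0, 0.004, 0.0, 0.035, 0.0], [-1, 0.0005, 0.0, 0.004, 0.0, 0.035, 0.0], [-1, 0.0, 0.0, 0.0035, 0.0, 0.035, 0.0], [-1, 0.0005, 0.0, 0.004, 0.0, 0.035, 0.0], [-1, 0.0005, 0.0, 0.004, 0.0, 0.035, 0.0]]]
end [ 0.6035 -0.1135  0.0385] tool x [0.161 0.925 0.343] z [ 0.059  0.338 -0.939]
```

>>> carry_out --series '[[[-1, -0.001, 0.0, 0.005, 0.0, 0.035, 0.0], [-1, 0.0, 0.0, 0.004, 0.0, 0.035, 0.0], [-1, 0.0, 0.0, 0.004, 0.0, 0.035, 0.0], [-1, 0.0, 0.0, 0.004, 0.0, 0.035, 0.0], [-1, 0.0, 0.0, 0.004, 0.0, 0.035, 0.0]]]'

```text
time: 7.45
eef_pos: [0.6025, -0.1205, 0.0573]
tcp_rot: [-0.056, 0.763, 0.641, 0.068]
force: [-0.0, 1.0, 0.8]
width: 0.259
```

>>> carry_out --series '[[[-1, 0.0, 0.0, 0.0, 0.0, 0.0, 0.0], [-1, 0.0005, 0.0, 0.004, 0.0, 0.035, 0.0], [-1, 0.0005, 0.0, 0.004, 0.0, 0.035, 0.0], [-1, 0.0, 0.0, 0.0, 0.0, 0.0, 0.0], [-1, 0.0, 0.0, 0.0, 0.0, 0.0, 0.0]]]'

```text
time: 7.95
eef_pos: [0.6025, -0.1193, 0.0491]
tcp_rot: [-0.077, 0.76, 0.638, 0.092]
force: [-1.5, -4.1, -2.1]
width: 0.257
```

```bash
python3 - <<'E'
from plan import *
np.set_printoptions(precision=4,suppress=True)
snap('side','side5');s=arm.state();print(s['eef_pos'],Ro.from_euler('z',-YAW,degrees=True).apply(s['eef_pos']-H),s['force'],s['torque']);print(pry(14)[0])
crop('side5',240,140,340,220,8,'s4')
E
```

```text
[ 0.6026 -0.1193  0.0492] [-0.1696 -0.      0.0492] [-0.6564 -5.5053 -1.4523] [-1.4493  0.2535  0.0472]
[ 0.6028 -0.1178  0.0493]
```

View pics/s4.png

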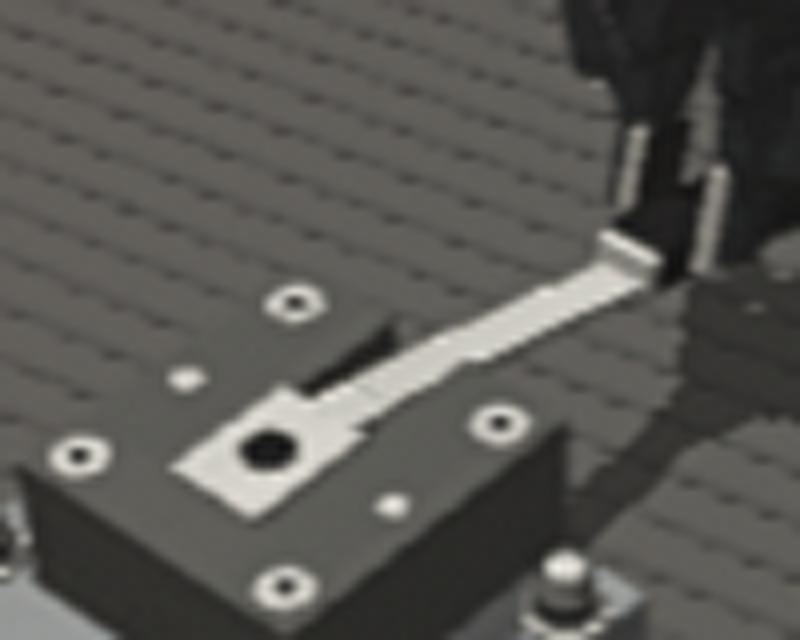

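>>> carry_out --newtons 100 --series '[[[-1, 0.0, 0.0, 0.004, 0.0, 0.035, 0.0], [-1, 0.0005, 0.0, 0.004, 0.0, 0.035, 0.0], [-1, 0.0, 0.0, 0.004, 0.0, 0.035, 0.0], [-1, 0.0, 0.0, 0.0, 0.0, 0.0, 0.0], [-1, 0.0, 0.0, 0.0, 0.0, 0.0, 0.0]]]'

```text
time: 8.5
eef_pos: [0.604, -0.1127, 0.0382]
tcp_rot: [-0.112, 0.754, 0.634, 0.134]
force: [0.7, -0.6, -1.9]
width: 0.252
```

```bash
python3 - <<'E'
from plan import *
np.set_printoptions(precision=4,suppress=True)
snap('side','side6');snap('top','top6');s=arm.state();print(s['eef_pos'],Ro.from_euler('z',-YAW,degrees=True).apply(s['eef_pos']-H),s['force'],s['torque'],np.degrees(np.arcsin(q2R(s['tcp_rot']).as_matrix()[2,0])));print(pry(20)[0])
crop('side6',240,140,340,220,8,'s4')
crop('top6',275,150,345,205,10,'t4')
E
```

```text
[ 0.6042 -0.1121  0.0384] [-0.1622 -0.0004  0.0384] [-0.1171 -0.9551 -1.8482] [-0.5202  0.1071 -0.007 ] 20.096850172399133
[ 0.6036 -0.1134  0.0385]
```

View pics/s4.png

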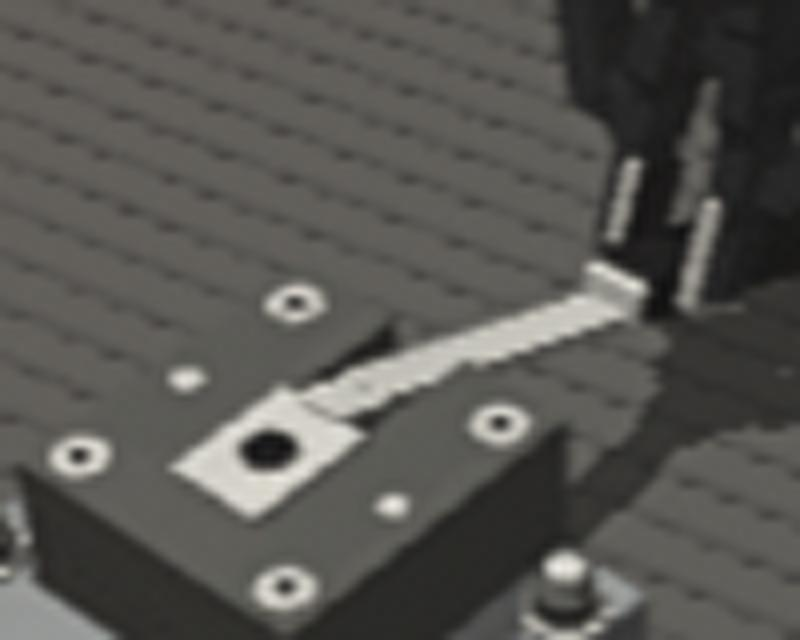

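View pics/t4.png

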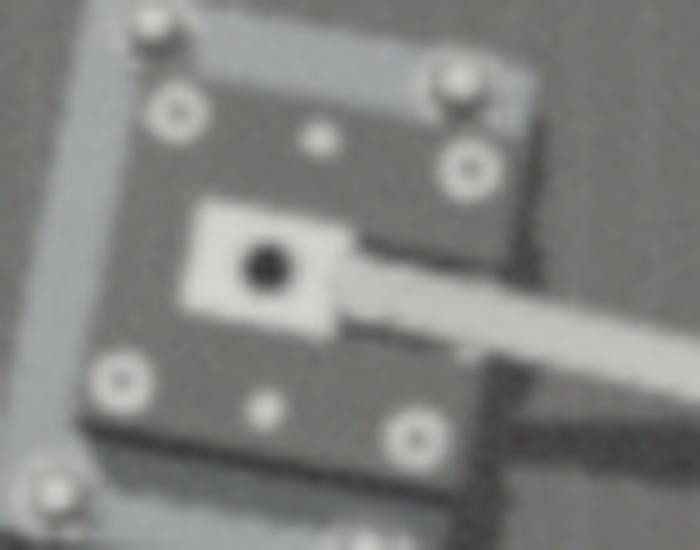

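```bash
python3 - <<'E'
from plan import *
np.set_printoptions(precision=1,suppress=True)
s=arm.state();R=q2R(s['tcp_rot'])
pts={n:s['eef_pos']+R.apply([x/1e3,y/1e3,(2.8-z)/1e3]) for n,(x,y,z) in dict(tipL=(155,8,3.5),tipR=(155,-8,3.5),stepL=(133,8,5),stepR=(133,-8,5),rootL=(30,8,5),rootR=(30,-8,5),hL=(25,12,18),hR=(25,-12,18)).items()}
hp={'i1':hold(-21,-15,88),'i2':hold(-21,15,88),'i3':hold(21,15,88),'i4':hold(21,-15,88)}
for t,o,k,f in(('side6',(230,135),7,'s4'),('top6',(275,150),10,'t4')):
    c=cam(t);im=cv2.imread(f'pics/{t}.png');im=im[o[1]:o[1]+(85 if k==7 else 55),o[0]:o[0]+(110 if k==7 else 75)];im=cv2.resize(im,None,fx=k,fy=k,interpolation=cv2.INTER_CUBIC)
    for n,X in {**pts,**hp}.items():
        u=(proj(c,X)-o+.5)*k-.5; print(t,n,u,X*1e3); cv2.circle(im,tuple(int(v) for v in u),2,(0,0,255) if n[0]!='i' else (0,255,0),-1)
    cv2.imwrite(f'pics/{f}.png',im)
E
```

```text
side6 tipL [327.3 377.9] [636.8  29.7  92.3]
side6 tipR [365.6 400.8] [621.   32.4  92.3]
side6 stepL [375.5 357.8] [633.2   8.8  86.2]
side6 stepR [413.5 380.1] [617.4  11.6  86.2]
side6 rootL [576.8 290.5] [616.8 -86.5  50.8]
side6 rootR [613.4 310.7] [601.  -83.8  50.8]
side6 hL [585.3 248.1] [619.1 -96.2  61.3]
side6 hR [640.6 278.1] [595.5 -92.1  61.3]
side6 i1 [320.5 371.4] [643.1  24.4  88. ]
side6 i2 [391.8 414.3] [613.6  29.6  88. ]
side6 i3 [295.1 487.4] [620.9  71.   88. ]
side6 i4 [223.5 442.4] [650.4  65.8  88. ]
top6 tipL [338.9 254.7] [636.8  29.7  92.3]
top6 tipR [328.2 311.8] [621.   32.4  92.3]
top6 stepL [415.1 272.3] [633.2   8.8  86.2]
top6 stepR [404.4 329.2] [617.4  11.6  86.2]
top6 rootL [752.1 354.5] [616.8 -86.5  50.8]
top6 rootR [742.2 410. ] [601.  -83.8  50.8]
top6 hL [790.2 341.2] [619.1 -96.2  61.3]
top6 hR [775.2 425.2] [595.5 -92.1  61.3]
top6 i1 [358.6 234.6] [643.1  24.4  88. ]
top6 i2 [338.1 341.3] [613.6  29.6  88. ]
top6 i3 [187.  312.9] [620.9  71.   88. ]
top6 i4 [207.9 206.3] [650.4  65.8  88. ]
```

View pics/s4.png

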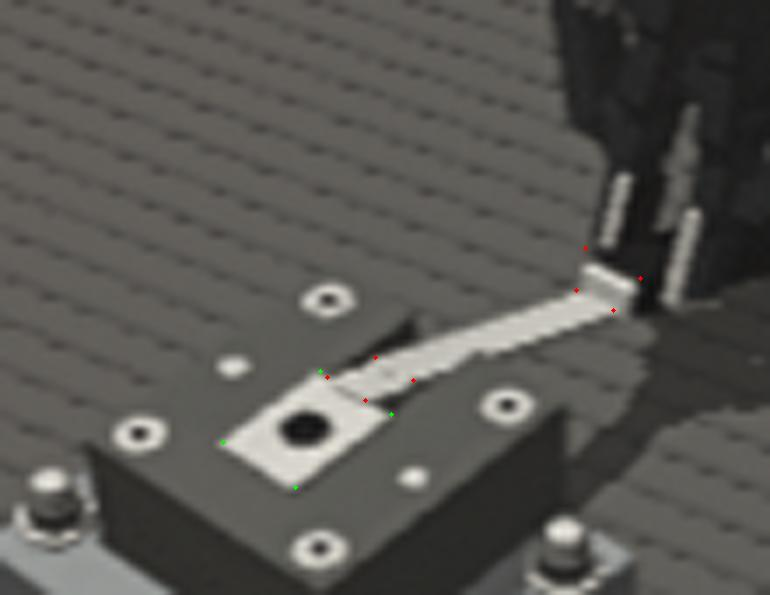

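View pics/t4.png

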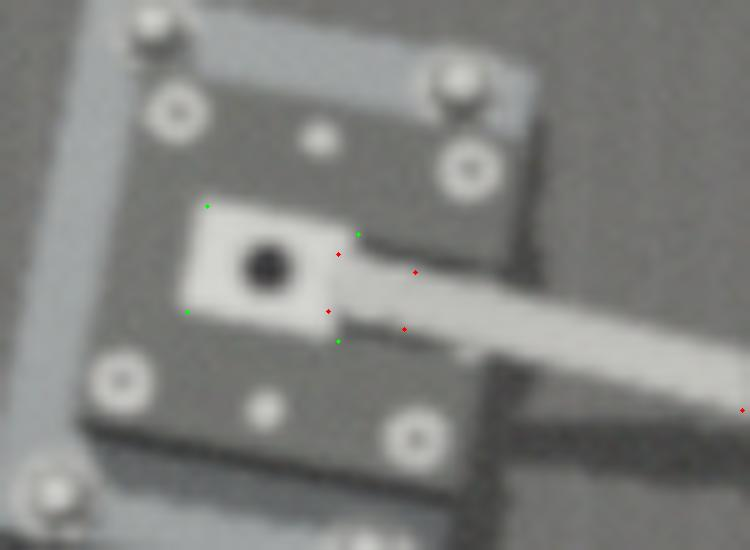

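```bash
python3 - <<'E'
from h import *
im=cv2.imread('pics/side6.png')[175:215,265:310]; im=cv2.convertScaleAbs(im,alpha=1.0); g=cv2.resize(im,None,fx=17,fy=15,interpolation=cv2.INTER_LANCZOS4)
g=cv2.resize(im,None,fx=15,fy=15,interpolation=cv2.INTER_NEAREST); 
lo=cv2.LUT(g,np.clip((np.arange(256)-120)*2.0,0,255).astype(np.uint8)); cv2.imwrite('pics/s4.png',lo)
im=cv2.imread('pics/top6.png')[165:195,290:345];g=cv2.resize(im,None,fx=14,fy=14,interpolation=cv2.INTER_CUBIC);cv2.imwrite('pics/t4.png',cv2.LUT(g,np.clip((np.arange(256)-100)*1.8,0,255).astype(np.uint8)))
E
```

```text
(no output)
```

View pics/s4.png

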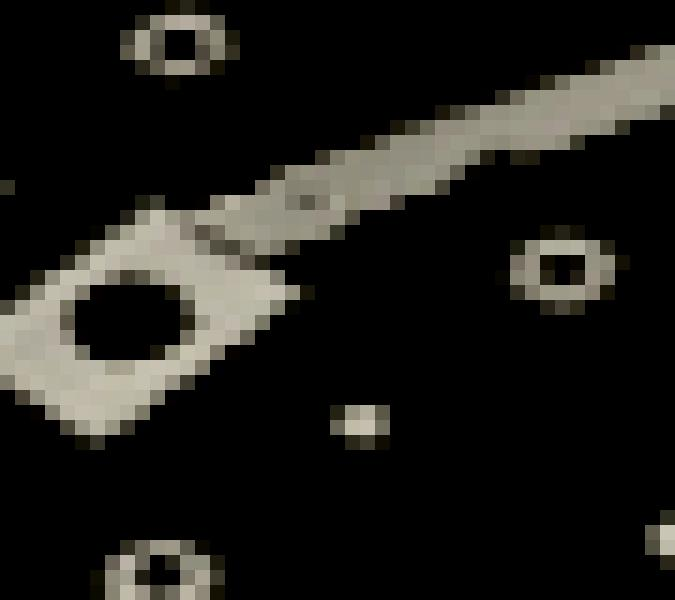

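View pics/t4.png

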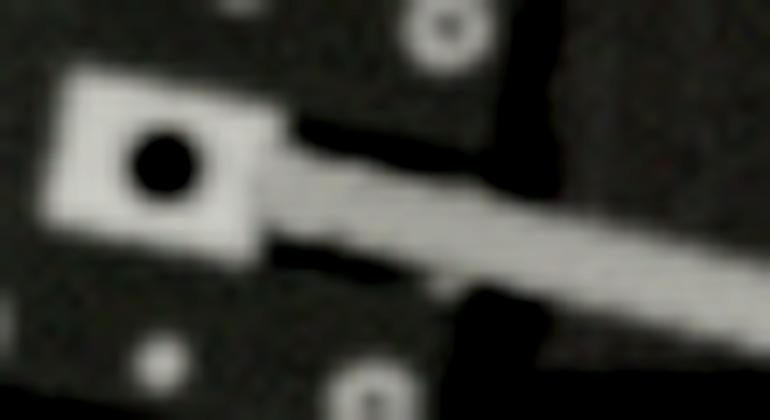

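```bash
python3 - <<'E'
from plan import *
np.set_printoptions(precision=1,suppress=True)
P=np.array([.6026,-.1193,.0492]);R=q2R(np.array([-.077,.76,.638,.092])/np.linalg.norm([-.077,.76,.638,.092]))
print(np.degrees(np.arcsin(R.as_matrix()[2,0])))
k=10;o=(255,165)
c=cam('side5');im=cv2.imread('pics/side5.png')[165:220,255:330];im=cv2.resize(im,None,fx=k,fy=k,interpolation=cv2.INTER_CUBIC)
im=cv2.LUT(im,np.clip((np.arange(256)-40)*1.2,0,255).astype(np.uint8))
def dot(X,col):
    u=(proj(c,X)-o+.5)*k-.5; cv2.circle(im,tuple(int(v) for v in u),3,col,-1)
for x,y,z in((155,8,3.5),(155,-8,3.5),(133,8,5),(133,-8,5),(30,8,5),(30,-8,5)): dot(P+R.apply([x/1e3,y/1e3,(2.8-z)/1e3]),(0,0,255))
for m in((-21,-15,88),(-21,15,88),(21,15,88),(21,-15,88)): dot(hold(*m),(0,255,0))
cv2.imwrite('pics/s4.png',im)
E
```

```text
13.78749530026872
```

View pics/s4.png

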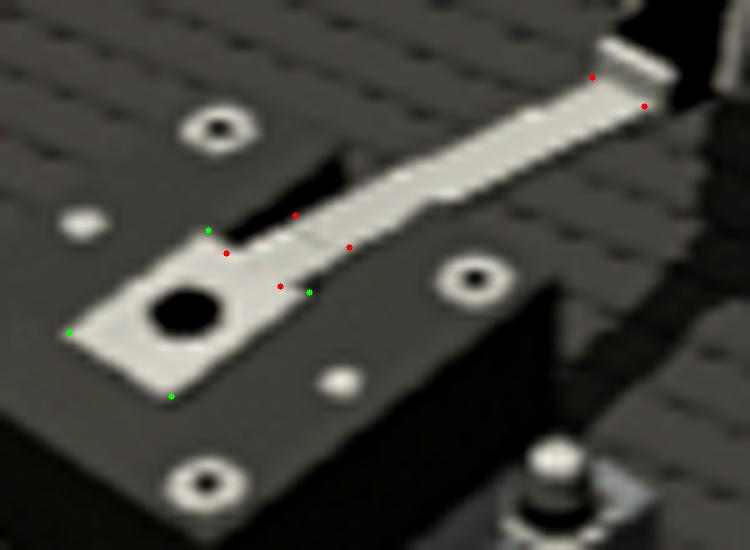

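```bash
python3 - <<'E'
from plan import *
w=[]
p,R,_=pry(20,-30);w.append((p+[0,0,.001],R,2,-1))
for th in(16,12,8,4):
    p,R,_=pry(th,-30); w.append((p+[0,0,.001],R,1,-1))
p,R,_=pry(0,-30);w.append((p+[0,0,.0011],R,1,-1))
w.append((hold(-155-22,0,77.9),head(YAW),2,-1))
plan(w)
E
```

```text
[[[-1, -0.0075, 0.0, -0.001, 0.0, 0.0, 0.0], [-1, -0.007, -0.0005, -0.0005, 0.0, 0.0, 0.005], [-1, -0.0005, 0.0, -0.0085, 0.0, -0.07, 0.0], [-1, 0.0, 0.0, -0.009, 0.0, -0.07, 0.0], [-1, 0.0, 0.0, -0.009, 0.0, -0.07, 0.0]]]
[[[-1, 0.0005, 0.0, -0.009, 0.0, -0.07, 0.0], [-1, 0.0005, 0.0, -0.009, 0.0, -0.07, 0.0], [-1, 0.004, 0.0, 0.0, 0.0, 0.0, 0.0], [-1, 0.004, 0.0, 0.0, 0.0, 0.0, 0.0], [-1, 0, 0, 0, 0, 0, 0]]]
end [ 0.6012 -0.1267  0.0781] tool x [0.175 0.985 0.001] z [-0.001  0.001 -1.   ]
```

>>> carry_out --series '[[[-1, -0.0075, 0.0, -0.001, 0.0, 0.0, 0.0], [-1, -0.007, -0.0005, -0.0005, 0.0, 0.0, 0.005], [-1, -0.0005, 0.0, -0.0085, 0.0, -0.07, 0.0], [-1, 0.0, 0.0, -0.009, 0.0, -0.07, 0.0], [-1, 0.0, 0.0, -0.009, 0.0, -0.07, 0.0]]]'

```text
time: 9.1
eef_pos: [0.5988, -0.1364, 0.0597]
tcp_rot: [-0.045, 0.766, 0.639, 0.052]
force: [-0.5, 1.1, -1.7]
width: 0.253
```

>>> carry_out --series '[[[-1, 0.0005, 0.0, -0.009, 0.0, -0.07, 0.0], [-1, 0.0005, 0.0, -0.009, 0.0, -0.07, 0.0], [-1, 0.0, 0.0, 0.0, 0.0, 0.0, 0.0], [-1, 0.0, 0.0, 0.0, 0.0, 0.0, 0.0], [-1, 0, 0, 0, 0, 0, 0]]]'

```text
time: 9.6
eef_pos: [0.5981, -0.1374, 0.0769]
tcp_rot: [-0.001, 0.768, 0.641, -0.001]
force: [-0.5, 0.6, -1.5]
width: 0.25
```

```bash
cat >> plan.py <<'E'
np.set_printoptions(precision=4,suppress=True)
def rep():
    s=arm.state();R=q2R(s['tcp_rot']).as_matrix()
    print('t',s['time'],'hold xyz',Ro.from_euler('z',-YAW,degrees=True).apply(s['eef_pos']-H)*1e3,'pitch',np.degrees(np.arcsin(R[2,0])).round(2),'roll',np.degrees(np.arcsin(R[2,1])).round(2),'head',np.degrees(np.arctan2(R[1,0],R[0,0])).round(2),'F',s['force'].round(1),'M',s['torque'].round(2),'w',round(s['width'],3))
E
python3 - <<'E'
from plan import *
rep()
snap('side','side7');snap('top','top7')
s=arm.state();P=s['eef_pos'];R=q2R(s['tcp_rot'])
k=10;o=(255,160)
c=cam('side7');im=cv2.imread('pics/side7.png')[160:220,255:330];im=cv2.resize(im,None,fx=k,fy=k,interpolation=cv2.INTER_CUBIC)
im=cv2.LUT(im,np.clip((np.arange(256)-40)*1.2,0,255).astype(np.uint8))
def dot(X,col):
    u=(proj(c,X)-o+.5)*k-.5; cv2.circle(im,tuple(int(v) for v in u),3,col,-1)
for x,y,z in((155,8,3.5),(155,-8,3.5),(133,8,5),(133,-8,5),(30,8,5),(30,-8,5)): dot(P+R.apply([x/1e3,y/1e3,(2.8-z)/1e3]),(0,0,255))
for m in((-21,-15,88),(-21,15,88),(21,15,88),(21,-15,88),(-22,-13,86),(-62,-13,86),(-62,50,86)): dot(hold(*m),(0,255,0))
cv2.imwrite('pics/s4.png',im)
E
```

```text
t 9.6 hold xyz [-188.1732    1.2512   76.9375] pitch 0.02 roll -0.17 head 79.7 F [-0.5  0.6 -1.5] M [-0.03 -0.03  0.  ] w 0.25
```

View pics/s4.png

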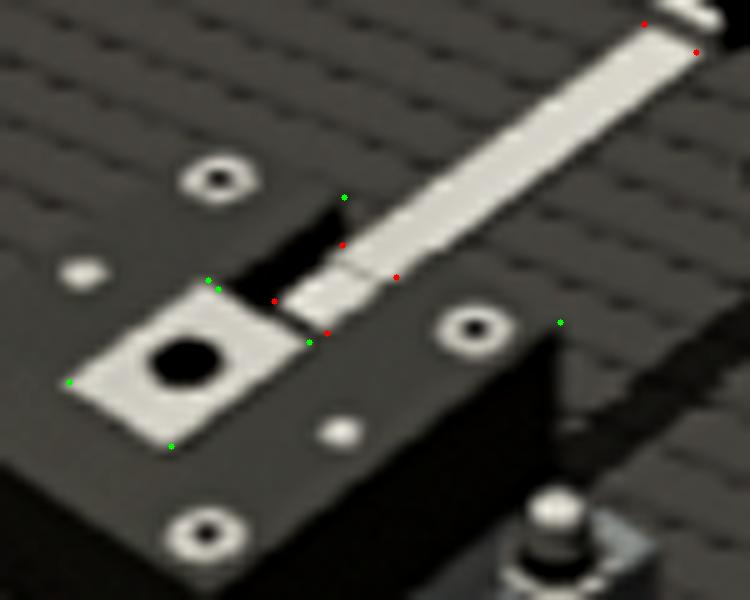

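```bash
python3 - <<'E'
from plan import *
plan([(hold(-187,0,77.9),head(YAW),1,-1),(hold(-172,0,77.9),head(YAW),2,-1)],ra=.0025)
E
```

```text
[[[-1, 0.0015, 0.001, -0.001, -0.0025, 0.0, -0.005], [-1, 0.0075, 0.0, 0.0, 0.0, 0.0, 0.0], [-1, 0.0075, 0.0, 0.0, 0.0, 0.0, 0.0], [-1, 0, 0, 0, 0, 0, 0], [-1, 0, 0, 0, 0, 0, 0]]]
end [ 0.602  -0.1216  0.078 ] tool x [0.174 0.985 0.   ] z [-0.  0. -1.]
```

>>> carry_out --series '[[[-1, 0.0015, 0.001, -0.001, -0.0025, 0.0, -0.005], [-1, 0.0075, 0.0, 0.0, 0.0, 0.0, 0.0], [-1, 0.0075, 0.0, 0.0, 0.0, 0.0, 0.0], [-1, 0.002, 0, 0, 0, 0, 0], [-1, 0, 0, 0, 0, 0, 0]]]'

```text
time: 10.2
eef_pos: [0.6033, -0.1176, 0.0785]
tcp_rot: [0.0, 0.765, 0.644, 0.0]
force: [-0.4, -0.3, -2.6]
width: 0.252
```

```bash
python3 -c "
from plan import *
rep()"
```

```text
t 10.2 hold xyz [-167.8126   -0.487    78.5069] pitch 0.0 roll 0.05 head 80.15 F [-0.4 -0.3 -2.6] M [-0.12  0.01 -0.02] w 0.252
```

>>> carry_out --series '[[[-1, 0.001, 0.0, 0.0, 0.0, 0.0, 0.0], [-1, 0.001, 0.0, 0.0, 0.0, 0.0, 0.0], [-1, 0.0, 0.0, 0.0, 0.0, 0.0, 0.0], [-1, 0.0, 0, 0, 0, 0, 0], [-1, 0, 0, 0, 0, 0, 0]]]'

```text
time: 10.7
eef_pos: [0.6032, -0.1175, 0.0786]
tcp_rot: [0.001, 0.766, 0.643, -0.0]
force: [-1.1, -4.3, -0.8]
width: 0.251
```

```bash
python3 -c "
from plan import *
rep()"
```

```text
t 10.7 hold xyz [-167.6709   -0.3389   78.5917] pitch -0.08 roll 0.05 head 80.06 F [-1.1 -4.3 -0.8] M [-1.15  0.28  0.07] w 0.251
```

```bash
python3 - <<'E'
from plan import *
w=[]
for th in(2,4,6,8,10,12,14,16,18,20):
    p,R,z=pry(th,-13.3+.1*th,dz=-.08*th); w.append((p,R,1,-1)); print(th,round(z,1),end=' ')
plan(w)
E
```

```text
2 79.0 4 80.6 6 82.2 8 83.8 10 85.4 12 87.1 14 88.8 16 90.6 18 92.4 20 94.2 [[[-1, -0.0005, -0.0005, 0.006, 0.0, 0.035, 0.0], [-1, 0.0005, 0.0, 0.004, 0.0, 0.035, 0.0], [-1, 0.0, 0.0, 0.004, 0.0, 0.035, 0.0], [-1, 0.0005, 0.0, 0.004, 0.0, 0.035, 0.0], [-1, 0.0005, 0.0, 0.004, 0.0, 0.035, 0.0]]]
[[[-1, 0.0005, 0.0, 0.0035, 0.0, 0.035, 0.0], [-1, 0.0005, 0.0, 0.004, 0.0, 0.035, 0.0], [-1, 0.0005, 0.0, 0.004, 0.0, 0.035, 0.0], [-1, 0.0005, 0.0, 0.004, 0.0, 0.035, 0.0], [-1, 0.001, 0.0, 0.0035, 0.0, 0.035, 0.0]]]
end [ 0.6045 -0.1077  0.0391] tool x [0.162 0.926 0.342] z [ 0.06   0.336 -0.94 ]
```

>>> carry_out --series '[[[-1, -0.0005, -0.0005, 0.006, 0.0, 0.035, 0.0], [-1, 0.0005, 0.0, 0.004, 0.0, 0.035, 0.0], [-1, 0.0, 0.0, 0.004, 0.0, 0.035, 0.0], [-1, 0.0005, 0.0, 0.004, 0.0, 0.035, 0.0], [-1, 0.0, 0.0, 0.0, 0.0, 0.0, 0.0]]]'

```text
time: 11.2
eef_pos: [0.6033, -0.1174, 0.061]
tcp_rot: [-0.044, 0.765, 0.641, 0.054]
force: [-1.6, -7.0, 0.9]
width: 0.251
```

```bash
python3 -c "
from plan import *
rep()"
```

```text
t 11.2 hold xyz [-167.5515   -0.4013   60.9678] pitch 7.95 roll 0.12 head 79.94 F [-1.6 -7.   0.9] M [-1.45  0.41  0.14] w 0.251
```

>>> carry_out --series '[[[-1, 0.0005, 0.0, 0.004, 0.0, 0.035, 0.0], [-1, 0.0005, 0.0, 0.0035, 0.0, 0.035, 0.0], [-1, 0.0005, 0.0, 0.004, 0.0, 0.035, 0.0], [-1, 0.0, 0.0, 0.0, 0.0, 0.0, 0.0], [-1, 0.0, 0.0, 0.0, 0.0, 0.0, 0.0]]]'

```text
time: 11.7
eef_pos: [0.6042, -0.1137, 0.0497]
tcp_rot: [-0.077, 0.76, 0.638, 0.093]
force: [-2.1, -6.8, 0.4]
width: 0.253
```

```bash
cat >> plan.py <<'E'
def over(cn,tag,o,wh,k,f,bar=True,ins=88):
    snap(cn,tag);c=cam(tag);s=arm.state();P=s['eef_pos'];R=q2R(s['tcp_rot'])
    im=cv2.imread(f'pics/{tag}.png')[o[1]:o[1]+wh[1],o[0]:o[0]+wh[0]];im=cv2.resize(im,None,fx=k,fy=k,interpolation=cv2.INTER_CUBIC)
    im=cv2.LUT(im,np.clip((np.arange(256)-40)*1.2,0,255).astype(np.uint8))
    def dot(X,col):
        u=(proj(c,X)-o+.5)*k-.5; cv2.circle(im,tuple(int(v) for v in u),3,col,-1)
    if bar:
      for x,y,z in((155,8,3.5),(155,-8,3.5),(133,8,5),(133,-8,5),(30,8,5),(30,-8,5)): dot(P+R.apply([x/1e3,y/1e3,(2.8-z)/1e3]),(0,0,255))
    for m in((-21,-15,ins),(-21,15,ins),(21,15,ins),(21,-15,ins),(-62,-13,86),(-62,50,86)): dot(hold(*m),(0,255,0))
    cv2.imwrite(f'pics/{f}.png',im)
E
python3 -c "
from plan import *
rep()
over('side','side8',(255,160),(75,60),10,'s4')"
```

```text
t 11.7 hold xyz [-163.7315   -0.6553   49.7383] pitch 13.85 roll 0.14 head 80.02 F [-2.1 -6.8  0.4] M [-1.44  0.38  0.05] w 0.253
```

View pics/s4.png

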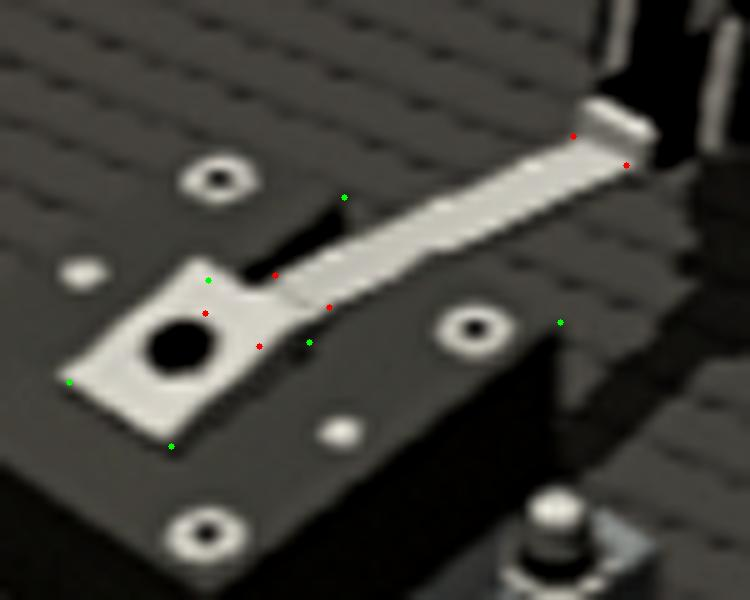

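>>> carry_out --series '[[[-1, 0.0005, 0.0, 0.004, 0.0, 0.035, 0.0], [-1, 0.0005, 0.0, 0.004, 0.0, 0.035, 0.0], [-1, 0.001, 0.0, 0.0035, 0.0, 0.035, 0.0], [-1, 0.0, 0.0, 0.0, 0.0, 0.0, 0.0], [-1, 0.0, 0.0, 0.0, 0.0, 0.0, 0.0]]]'

```text
time: 12.25
eef_pos: [0.6056, -0.1066, 0.0395]
tcp_rot: [-0.111, 0.754, 0.634, 0.134]
force: [-0.4, -4.6, 0.3]
width: 0.25
```

```bash
python3 -c "
from plan import *
rep()
over('side','side9',(255,160),(75,60),10,'s4')"
```

```text
t 12.25 hold xyz [-156.5405   -0.8264   39.5299] pitch 19.99 roll 0.13 head 80.12 F [-0.4 -4.6  0.3] M [-0.78  0.09 -0.04] w 0.25
```

View pics/s4.png

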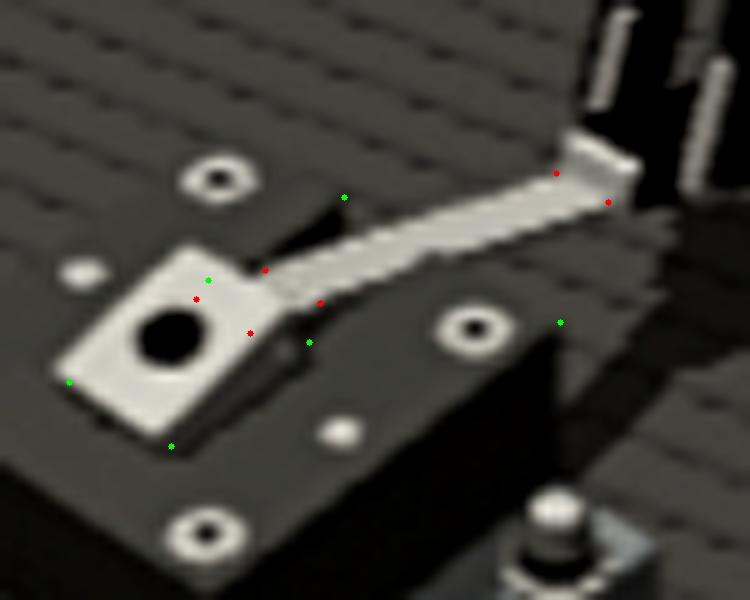

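```bash
python3 - <<'E'
from plan import *
from scipy.optimize import least_squares
c=cam('side9');o=np.array((255,160));k=10
obs={(-21,-15):(188-2,245-4),(-21,15):(287,317-2),(21,15):(155,435-2),(21,-15):(55,370-2)}
Y=Ro.from_euler('z',YAW,degrees=True)
def f(q):
    r=[]
    for (x,y),p in obs.items():
        X=Ro.from_euler('y',q[3]).apply([x/1e3,y/1e3,.028])+[q[0],q[1],q[2]]
        r.append((proj(c,H+Y.apply(X))-o+.5)*k-.5-p)
    return np.concatenate(r)
s=least_squares(f,[0,0,.06,0],x_scale=[1e-2,1e-2,1e-2,.1]);print(s.x[:3]*1e3,np.degrees(s.x[3]),s.fun.round(0))
E
```

```text
[-8.4785 -9.7456 58.4927] 9.15885409627546 [ 1.  6.  1. -7. -1. -0. -2.  1.]
```

```bash
python3 - <<'E'
from plan import *
from scipy.optimize import least_squares
over('top','top9',(290,160),(50,40),15,'t4',ins=94)
c=cam('side9');o=np.array((255,160));k=10
obs={(-21,-15):(188-2,245-4),(-21,15):(287,317-2),(21,15):(155,435-2),(21,-15):(55,370-2)}
Y=Ro.from_euler('z',YAW,degrees=True)
def f(q):
    r=[]
    for (x,y),p in obs.items():
        X=Ro.from_euler('y',q[2]).apply([x/1e3,y/1e3,.028])+[q[0],0,q[1]]
        r.append((proj(c,H+Y.apply(X))-o+.5)*k-.5-p)
    return np.concatenate(r)
for b in(.0015,.005):
    s=least_squares(f,[0,.06,0.0],x_scale=[1e-2,1e-2,.1],bounds=([-b,0,-.5],[b,.1,.5]));print(s.x[:2]*1e3,np.degrees(s.x[2]),s.fun.round(0))
E
```

```text
[ 0.7597 70.4969] 8.431354725939892 [ 2.  6.  4. -7. -1.  1. -4.  1.]
[ 0.7597 70.4969] 8.431353288380354 [ 2.  6.  4. -7. -1.  1. -4.  1.]
```

View pics/t4.png

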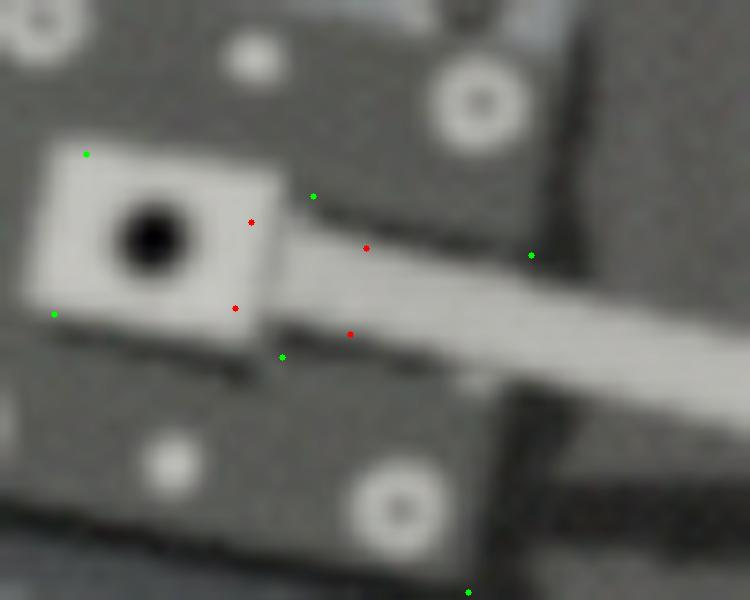

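```bash
python3 - <<'E'
from plan import *
w=[]
for th in(17,14,11,8,5):
    p,R,z=pry(th,-14,dz=.5); w.append((p,R,1,-1))
p,R,z=pry(2,-16,dz=.8);w.append((p,R,1,-1))
p,R,z=pry(0,-30,dz=1.5);w.append((p,R,1,-1))
w.append((hold(-155-55,0,78.5),head(YAW),1,-1))
w.append((hold(-155-95,0,78.5),head(YAW),1,-1))
plan(w)
E
```

```text
[[[-1, -0.0045, -0.001, -0.0075, 0.0, -0.05, 0.005], [-1, 0.0, 0.0, -0.006, 0.0, -0.055, 0.0], [-1, -0.0005, 0.0, -0.0055, 0.0, -0.05, -0.005], [-1, 0.0, 0.0, -0.006, 0.0, -0.055, 0.0], [-1, 0.0, 0.0, -0.0055, 0.0, -0.05, 0.0]]]
[[[-1, -0.002, 0.0, -0.0065, 0.0, -0.055, 0.0], [-1, -0.0135, 0.0, -0.005, 0.0, -0.035, 0.0], [-1, -0.025, 0.0, -0.0005, 0.0, 0.0, 0.0], [-1, -0.04, 0.0, 0.0005, 0.0, 0.0, 0.0], [-1, 0, 0, 0, 0, 0, 0]]]
end [ 0.5885 -0.1984  0.0783] tool x [ 0.172  0.985 -0.001] z [ 0.002 -0.002 -1.   ]
```

>>> carry_out --series '[[[-1, -0.0045, -0.001, -0.0075, 0.0, -0.05, 0.0], [-1, 0.0, 0.0, -0.006, 0.0, -0.055, 0.0], [-1, -0.0005, 0.0, -0.0055, 0.0, -0.05, 0.0], [-1, 0.0, 0.0, -0.006, 0.0, -0.055, 0.0], [-1, 0.0, 0.0, -0.0055, 0.0, -0.05, 0.0]]]'

```text
time: 12.85
eef_pos: [0.6017, -0.1167, 0.0672]
tcp_rot: [-0.028, 0.764, 0.644, 0.034]
force: [0.1, -1.1, -0.1]
width: 0.253
```

>>> carry_out --series '[[[-1, -0.002, 0.0, -0.0065, 0.0, -0.055, 0.0], [-1, -0.0135, 0.0, -0.005, 0.0, -0.035, 0.0], [-1, -0.025, 0.0, -0.0005, 0.0, 0.0, 0.0], [-1, -0.04, 0.0, 0.0005, 0.0, 0.0, 0.0], [-1, 0, 0, 0, 0, 0, 0]]]'

```text
time: 13.35
eef_pos: [0.5855, -0.2031, 0.078]
tcp_rot: [0.001, 0.767, 0.641, -0.001]
force: [-0.7, -0.7, -2.1]
width: 0.249
```

```bash
python3 -c "
from plan import *
rep()
over('side','side10',(250,130),(90,85),8,'s4',ins=96)"
```

```text
t 13.35 hold xyz [-255.0409    2.196    77.9726] pitch -0.21 roll 0.01 head 79.8 F [-0.7 -0.7 -2.1] M [-0.15 -0.    0.03] w 0.249
```

View pics/s4.png

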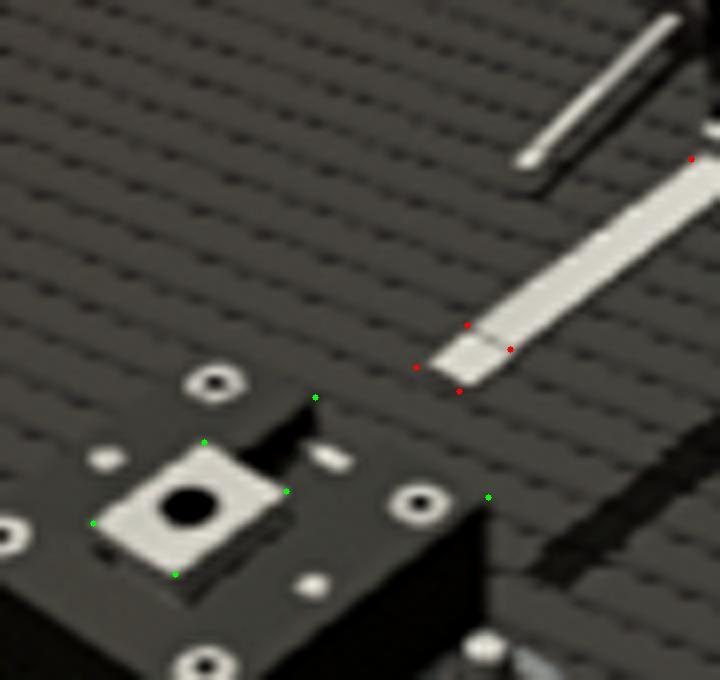

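```bash
python3 - <<'E'
from plan import *
p=np.array([.505,-.275,0])
plan([(p+[0,0,.03],head(60),4,-1),(p+[0,0,.012],head(60),1,-1)])
E
```

```text
[[[-1, -0.022, -0.0165, 0.012, 0.0, 0.0, 0.085], [-1, -0.0235, -0.015, 0.012, 0.0, 0.0, 0.09], [-1, -0.0245, -0.0125, 0.0115, 0.0, 0.0, 0.085], [-1, -0.026, -0.0105, 0.012, 0.0, 0.0, 0.09], [-1, 0.0, 0.0, 0.018, 0.0, 0.0, 0.0]]]
end [ 0.5051 -0.2752  0.0121] tool x [ 0.502  0.865 -0.   ] z [-0.001 -0.    -1.   ]
```

>>> carry_out --series '[[[-1, -0.022, -0.0165, 0.012, 0.0, 0.0, 0.085], [-1, -0.0235, -0.015, 0.012, 0.0, 0.0, 0.09], [-1, -0.0245, -0.0125, 0.0115, 0.0, 0.0, 0.085], [-1, -0.026, -0.0105, 0.012, 0.0, 0.0, 0.09], [-1, 0.0, 0.0, 0.015, 0.0, 0.0, 0.0]]]'

```text
time: 13.9
eef_pos: [0.5038, -0.2751, 0.0147]
tcp_rot: [-0.0, 0.867, 0.498, -0.001]
force: [0.1, -1.0, -2.2]
width: 0.249
```

>>> carry_out --series '[[[-1, 0.0, 0.0, 0.0, 0.0, 0.0, 0.0], [-1, 0.0, 0.0, 0.004, 0.0, 0.0, 0.0], [-1, 0.0, 0.0, 0.003, 0.0, 0.0, 0.0], [-1, 0.0, 0.0, 0.002, 0.0, 0.0, 0.0], [-1, 0.0, 0.0, 0.0, 0.0, 0.0, 0.0]]]'

```text
time: 14.4
eef_pos: [0.5073, -0.2734, 0.0061]
tcp_rot: [0.0, 0.865, 0.501, 0.001]
force: [0.6, 0.1, -2.9]
width: 0.25
```

```bash
python3 -c "
from plan import *
print(arm.state()['eef_pos']);rep()
over('side','side11',(320,90),(120,100),6,'s4')"
```

```text
[ 0.5073 -0.2734  0.0061]
t 14.4 hold xyz [-337.8776   67.0585    6.1109] pitch 0.04 roll 0.05 head 60.12 F [ 0.6  0.1 -2.9] M [-0.05  0.07  0.  ] w 0.25
```

View pics/s4.png

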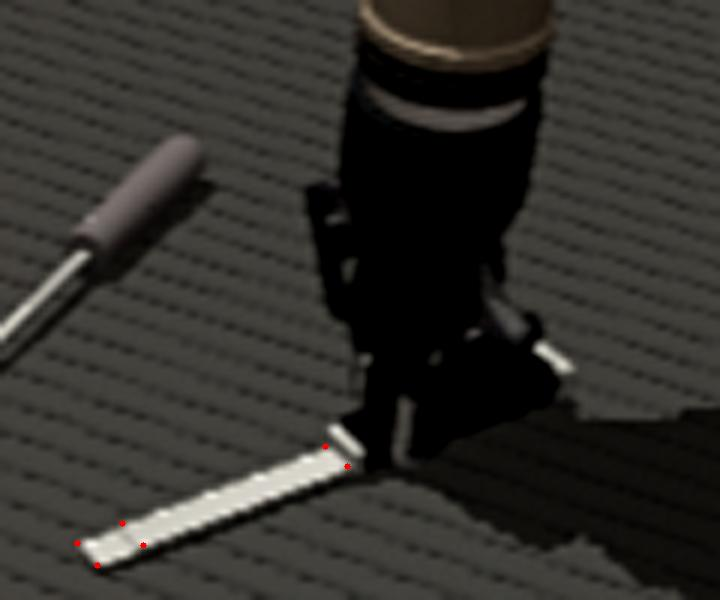

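>>> carry_out --series '[[[-1, 0.0, 0.0, 0.0015, 0.0, 0.0, 0.0], [-1, 0.0, 0.0, 0.001, 0.0, 0.0, 0.0], [-1, 0.0, 0.0, 0.0005, 0.0, 0.0, 0.0], [-1, 0.0, 0.0, 0.0, 0.0, 0.0, 0.0], [-1, 0.0, 0.0, 0.0, 0.0, 0.0, 0.0]]]'

```text
time: 14.95
eef_pos: [0.5067, -0.2741, 0.0031]
tcp_rot: [0.0, 0.866, 0.5, 0.0]
force: [0.4, -0.7, -1.6]
width: 0.253
```

Nearly touching; open gently and lift.

>>> carry_out --newtons 60 --series '[[[-0.3, 0.0, 0.0, 0.0, 0.0, 0.0, 0.0], [0.1, 0.0, 0.0, 0.0, 0.0, 0.0, 0.0], [0.1, 0.0, 0.0, 0.0, 0.0, 0.0, 0.0], [0.1, 0.0, 0.0, -0.015, 0.0, 0.0, 0.0], [0.1, 0.0, 0.0, -0.045, 0.0, 0.0, 0.0]]]'

```text
time: 15.45
eef_pos: [0.5041, -0.2722, 0.0613]
tcp_rot: [-0.003, 0.866, 0.5, -0.002]
force: [0.7, 0.4, 0.2]
width: 0.55
```

```bash
python3 - <<'E'
from plan import *
print(arm.state()['eef_pos'],arm.state()['width'])
plan([(np.array([.53,-.2,.14]),head(68),2,.1),(hold(0,0,150),head(80),6,.1),(hold(0,0,125),head(80),1,.1)])
E
```

```text
[ 0.5041 -0.2722  0.0613] 0.549520797771869
LIMIT 0.054913568450793655 0.07017834423809101
LIMIT 0.05498636194548608 0.07
[[[0.1, 0.0375, -0.007, -0.0395, -0.005, 0.0, -0.07], [0.1, 0.0385, -0.0045, -0.039, 0.0, 0.0, -0.07], [0.1, 0.0445, 0.0005, -0.0015, 0.0, 0.0, -0.035], [0.1, 0.0445, 0.002, -0.002, 0.0, 0.0, -0.035], [0.1, 0.0445, 0.0035, -0.0015, 0.0, 0.0, -0.035]]]
[[[0.1, 0.0445, 0.005, -0.002, 0.0, 0.0, -0.035], [0.1, 0.044, 0.0065, -0.0015, 0.0, 0.0, -0.035], [0.1, 0.044, 0.008, -0.002, 0.0, 0.0, -0.035], [0.1, 0.0, 0.0005, 0.025, 0.0, 0.0, 0.0], [0.1, 0, 0, 0, 0, 0, 0]]]
end [0.6322 0.0477 0.1252] tool x [0.172 0.985 0.   ] z [-0.002  0.001 -1.   ]
```

```bash
python3 - <<'E'
from plan import *
over('side','side12',(250,160),(80,65),10,'s4',bar=False,ins=96)
over('top','top12',(285,145),(50,50),12,'t4',bar=False,ins=96)
E
```

```text
(no output)
```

View pics/s4.png

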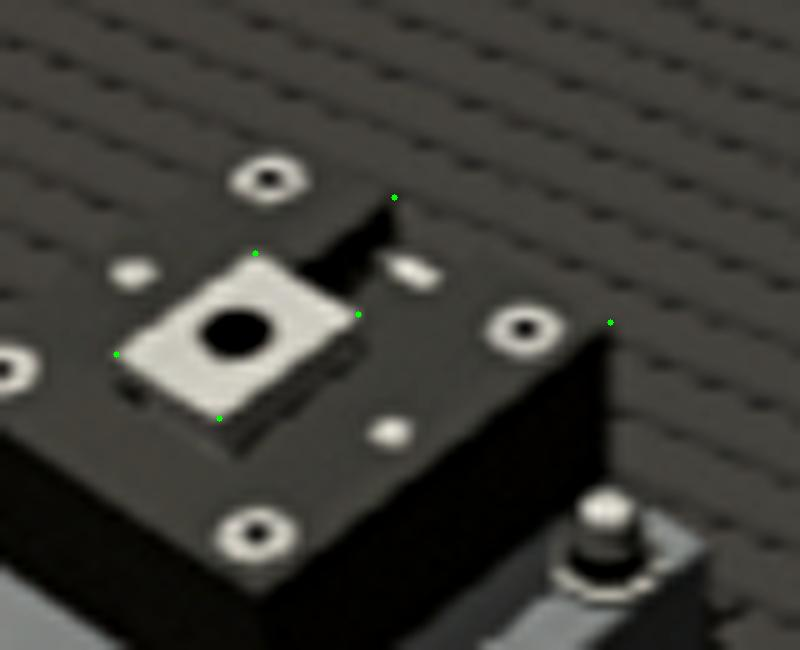

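View pics/t4.png

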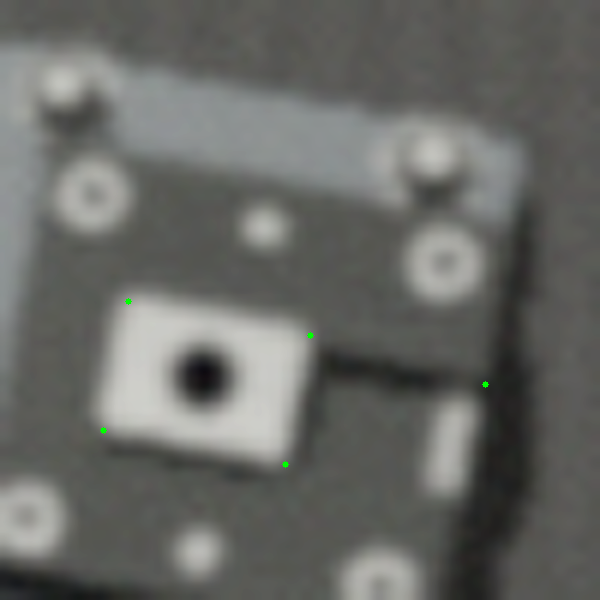

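View pics/side12.png

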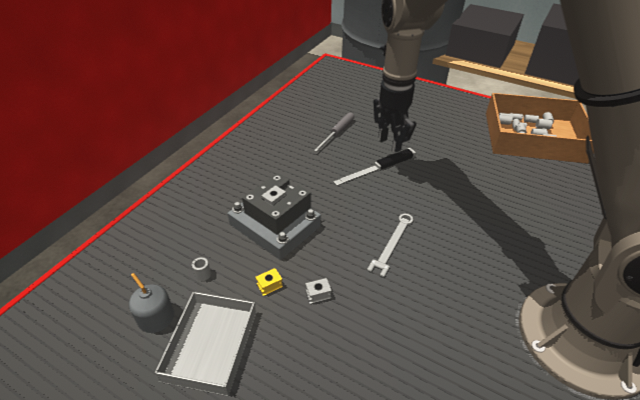

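>>> carry_out --newtons 70 --series '[[[0.1, 0.0345, -0.007, -0.0355, 0.0, 0.0, -0.07], [0.1, 0.0345, -0.0045, -0.0355, 0.0, 0.0, -0.07], [0.1, 0.0445, 0.0, -0.0045, 0.0, 0.0, -0.035], [0.1, 0.0445, 0.002, -0.0045, 0.0, 0.0, -0.035], [0.1, 0.0445, 0.0035, -0.0035, 0.0, 0.0, -0.035]]]'

```text
time: 16.05
eef_pos: [0.5803, -0.0824, 0.1483]
tcp_rot: [0.001, 0.798, 0.603, 0.001]
force: [1.4, -0.1, 0.3]
width: 0.551
```

>>> carry_out --series '[[[0.1, 0.0465, 0.005, -0.002, 0.0, 0.0, -0.035], [0.1, 0.046, 0.0065, -0.002, 0.0, 0.0, -0.035], [0.1, 0.046, 0.008, -0.002, 0.0, 0.0, -0.035], [0.1, 0.0, 0.0, 0.02, 0.0, 0.0, 0.0], [0.1, 0, 0, 0, 0, 0, 0]]]'

```text
time: 16.55
eef_pos: [0.6302, 0.0479, 0.131]
tcp_rot: [-0.001, 0.764, 0.645, -0.001]
force: [-1.1, -0.1, 0.2]
width: 0.548
```

```bash
python3 - <<'E'
from plan import *
rep()
plan([(hold(0,0,105),head(80),2,.1),(hold(0,0,90),head(80),1,.1),(hold(0,0,90),head(80),2,.1)],ra=.0025)
E
```

```text
t 16.55 hold xyz [ -0.115    1.7578 130.9849] pitch -0.06 roll -0.18 head 80.31 F [-1.1 -0.1  0.2] M [-0.01  0.09 -0.03] w 0.548
[[[0.1, 0.0, 0.001, 0.013, -0.0025, 0.0, 0.0025], [0.1, 0.0, 0.001, 0.013, 0.0, 0.0, 0.0025], [0.1, 0.0, 0.0, 0.015, 0.0, 0.0, 0.0], [0.1, 0.0, 0.0, 0.0, 0.0, 0.0, 0.0], [0.1, 0.0, 0.0, 0.0, 0.0, 0.0, 0.0]]]
end [0.6322 0.0475 0.09  ] tool x [ 0.173  0.985 -0.001] z [-0.001 -0.001 -1.   ]
```

>>> carry_out --series '[[[0.1, 0.0, 0.001, 0.013, 0.0, 0.0, 0.0025], [0.1, 0.0, 0.001, 0.013, 0.0, 0.0, 0.0025], [0.1, 0.0, 0.0, 0.014, 0.0, 0.0, 0.0], [0.1, 0.0, 0.0, 0.0, 0.0, 0.0, 0.0], [0.1, 0.0, 0.0, 0.0, 0.0, 0.0, 0.0]]]'

```text
time: 17.05
eef_pos: [0.6334, 0.0449, 0.0922]
tcp_rot: [0.0, 0.767, 0.641, -0.0]
force: [-0.2, 0.3, 0.2]
width: 0.552
```

```bash
python3 - <<'E'
from plan import *
rep()
over('side','side13',(240,130),(90,80),8,'s4',bar=False,ins=96)
E
```

```text
t 17.05 hold xyz [-2.4751 -1.8225 92.1773] pitch -0.02 roll -0.01 head 79.77 F [-0.2  0.3  0.2] M [ 0.02 -0.04  0.02] w 0.552
```

View pics/s4.png

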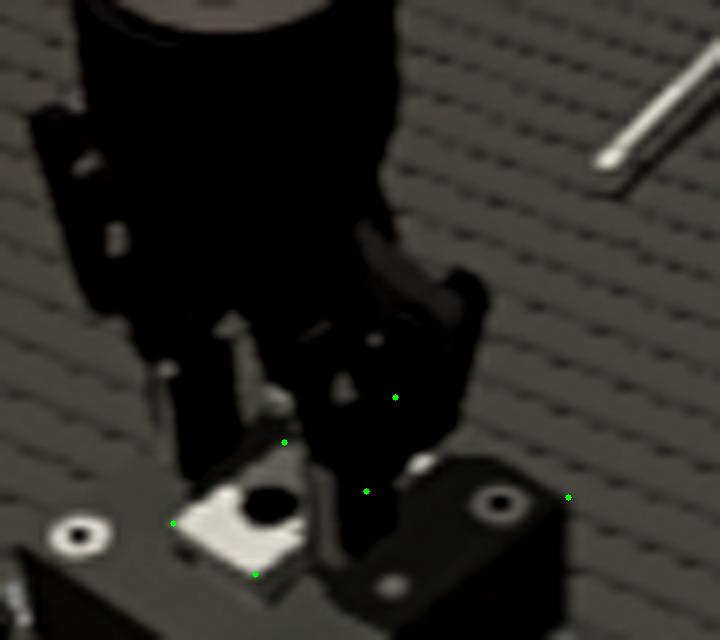

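>>> carry_out --series '[[[0.1, 0.0025, -0.002, 0.002, 0.0, 0.0, -0.0025], [0.1, 0.0, 0.0, 0.002, 0.0, 0.0, 0.0], [0.1, 0.0, 0.0, 0.0, 0.0, 0.0, 0.0], [0.1, 0.0, 0.0, 0.0, 0.0, 0.0, 0.0], [0.1, 0.0, 0.0, 0.0, 0.0, 0.0, 0.0]]]'

```text
time: 17.6
eef_pos: [0.6323, 0.0484, 0.0888]
tcp_rot: [0.0, 0.766, 0.643, 0.0]
force: [-1.2, -0.8, 0.8]
width: 0.552
```

```bash
python3 - <<'E'
from plan import *
rep()
E
```

```text
t 17.6 hold xyz [ 0.7093 -0.2073 88.8324] pitch 0.01 roll 0.06 head 79.97 F [-1.2 -0.8  0.8] M [-0.05 -0.01  0.03] w 0.552
```

>>> carry_out --series '[[[0.1, 0.0, 0.0, 0.001, 0.0, 0.0, 0.0], [-1, 0.0, 0.0, 0.0, 0.0, 0.0, 0.0], [-1, 0.0, 0.0, 0.0, 0.0, 0.0, 0.0], [-1, 0.0, 0.0, 0.0, 0.0, 0.0, 0.0], [-1, 0.0, 0.0, 0.0, 0.0, 0.0, 0.0]]]'

```text
time: 18.1
eef_pos: [0.6332, 0.0482, 0.0882]
tcp_rot: [0.001, 0.766, 0.643, 0.001]
force: [2.3, -0.4, 1.7]
width: 0.326
```

```bash
python3 - <<'E'
from plan import *
rep()
E
```

```text
t 18.1 hold xyz [ 0.6851 -1.0619 88.1933] pitch 0.02 roll 0.17 head 79.96 F [ 2.3 -0.4  1.7] M [-0.07 -0.53  0.01] w 0.326
```

>>> carry_out --series '[[[-1, 0.0, 0.0, 0.0, 0.0, 0.0, 0.0], [-1, 0.0, 0.0, -0.002, 0.0, 0.0, 0.0], [-1, 0.0, 0.0, -0.004, 0.0, 0.0, 0.0], [-1, 0.0, 0.0, -0.006, 0.0, 0.0, 0.0], [-1, 0.0, 0.0, 0.0, 0.0, 0.0, 0.0]]]'

```text
time: 18.6
eef_pos: [0.6321, 0.0483, 0.1004]
tcp_rot: [0.0, 0.766, 0.643, 0.0]
force: [2.4, -0.6, -1.2]
width: 0.321
```

```bash
python3 - <<'E'
from plan import *
rep()
over('side','side14',(240,130),(90,80),8,'s4',bar=False,ins=108)
E
```

```text
t 18.6 hold xyz [  0.6434  -0.031  100.3966] pitch 0.02 roll 0.04 head 79.96 F [ 2.4 -0.6 -1.2] M [-0.12 -0.5  -0.05] w 0.321
```

View pics/s4.png

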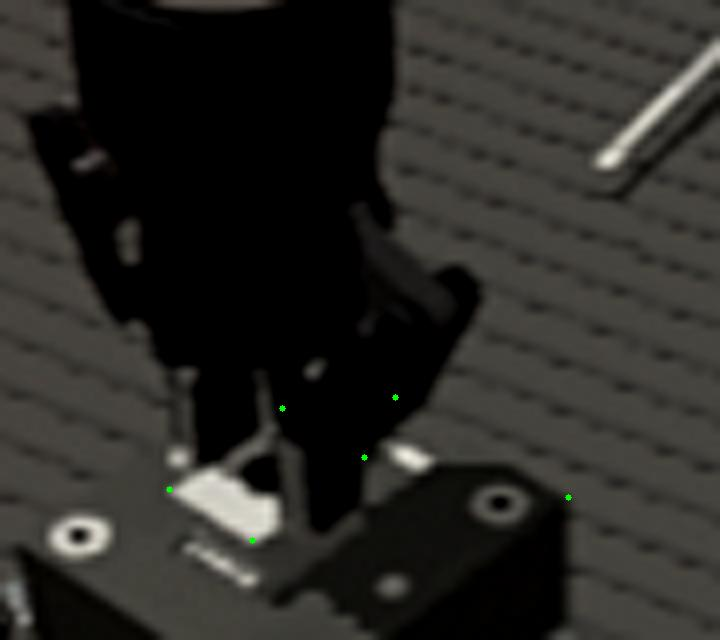

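>>> carry_out --series '[[[-1, 0.0, 0.001, -0.006, 0.0, 0.0, 0.0], [-1, 0.0, 0.0, -0.01, 0.0, 0.0, 0.0], [-1, 0.0, 0.0, -0.015, 0.0, 0.0, 0.0], [-1, 0.0, 0.0, -0.025, 0.0, 0.0, 0.0], [-1, 0.0, 0.0, -0.02, 0.0, 0.0, 0.0]]]'

```text
time: 19.15
eef_pos: [0.6328, 0.0482, 0.1777]
tcp_rot: [0.0, 0.766, 0.643, 0.0]
force: [0.2, 0.3, -1.9]
width: 0.324
```

```bash
python3 - <<'E'
from plan import *
rep()
over('side','side15',(240,100),(90,80),8,'s4',bar=False,ins=108)
T=np.array([.5683,.3502,0])
plan([(T+[0,0,.13],head(80+29.4),7,-1),(T+[0,0,.06],head(80+29.4),2,-1),(T+[0,0,.035],head(109.4),1,-1)])
E
```

```text
t 19.15 hold xyz [  0.5944  -0.6965 177.7457] pitch 0.02 roll 0.03 head 79.96 F [ 0.2  0.3 -1.9] M [-0.06 -0.   -0.05] w 0.324
[[[-1, 0.041, -0.017, 0.0075, 0.0, 0.0, -0.075], [-1, 0.042, -0.014, 0.007, 0.0, 0.0, -0.07], [-1, 0.0425, -0.011, 0.0075, 0.005, 0.0, -0.075], [-1, 0.0435, -0.0075, 0.0075, 0.0, 0.0, -0.075], [-1, 0.044, -0.004, 0.0075, 0.0, 0.0, -0.07]]]
[[[-1, 0.0445, -0.0015, 0.007, 0.0, 0.0, -0.075], [-1, 0.044, 0.002, 0.0075, 0.0, 0.0, -0.075], [-1, 0.0, 0.0, 0.035, 0.0, 0.0, 0.0], [-1, 0.0, 0.0, 0.035, 0.0, 0.0, 0.0], [-1, 0.0, 0.0, 0.025, 0.0, 0.0, 0.0]]]
end [0.5683 0.3503 0.0351] tool x [-0.333  0.943  0.001] z [ 0.002  0.001 -1.   ]
```

View pics/s4.png

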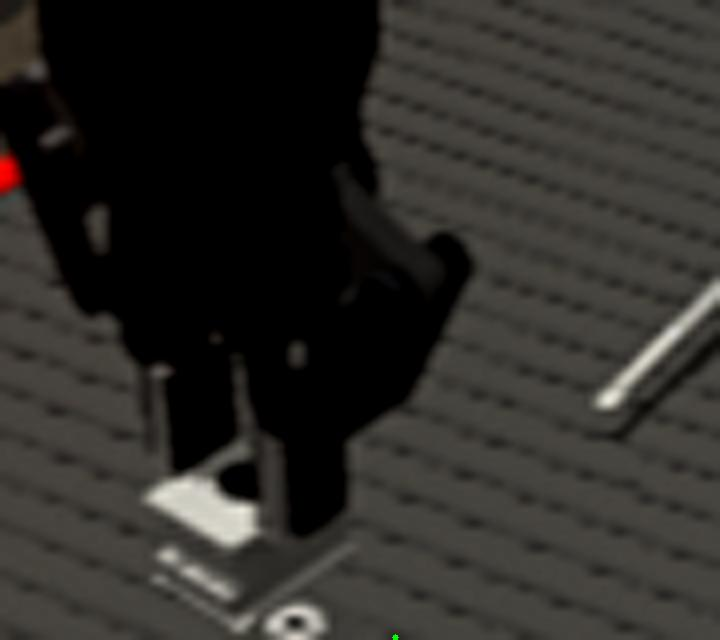

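>>> carry_out --series '[[[-1, 0.041, -0.017, 0.0075, 0.0, 0.0, -0.075], [-1, 0.042, -0.014, 0.007, 0.0, 0.0, -0.07], [-1, 0.0425, -0.011, 0.0075, 0.0, 0.0, -0.075], [-1, 0.0435, -0.0075, 0.0075, 0.0, 0.0, -0.075], [-1, 0.044, -0.004, 0.0075, 0.0, 0.0, -0.07]]]'

```text
time: 19.7
eef_pos: [0.5843, 0.2654, 0.1387]
tcp_rot: [-0.0, 0.636, 0.772, 0.0]
force: [1.1, 0.2, -2.0]
width: 0.325
```

>>> carry_out --series '[[[-1, 0.0445, -0.0065, 0.007, 0.0, 0.0, -0.075], [-1, 0.044, -0.003, 0.0075, 0.0, 0.0, -0.075], [-1, 0.0, 0.0, 0.035, 0.0, 0.0, 0.0], [-1, 0.0, 0.0, 0.025, 0.0, 0.0, 0.0], [-1, 0.0, 0.0, 0.015, 0.0, 0.0, 0.0]]]'

```text
time: 20.2
eef_pos: [0.5543, 0.3475, 0.0469]
tcp_rot: [-0.0, 0.577, 0.817, -0.002]
force: [-0.7, -0.5, -2.8]
width: 0.325
```

```bash
python3 - <<'E'
from plan import *
rep();print(arm.state()['eef_pos'])
snap('side','side16');crop('side16',110,260,290,400,4,'s4')
E
```

```text
t 20.2 hold xyz [281.7636 128.549   46.913 ] pitch -0.08 roll -0.2 head 109.53 F [-0.7 -0.5 -2.8] M [-0.04  0.06  0.01] w 0.325
[0.5543 0.3475 0.0469]
```

View pics/s4.png

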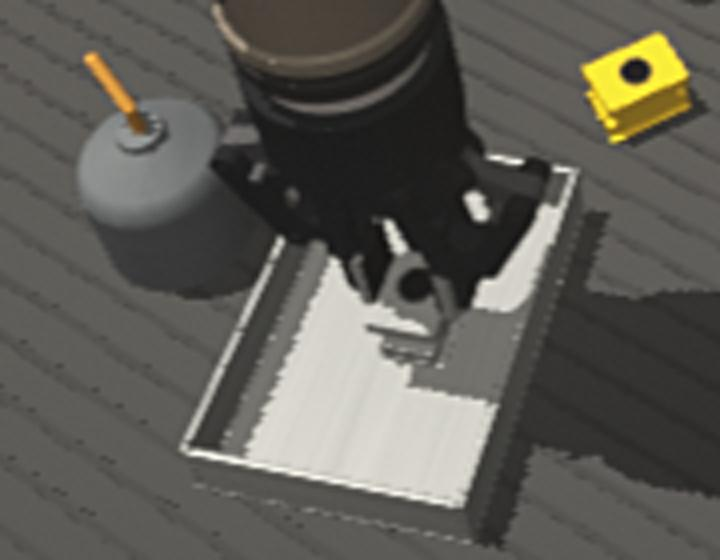

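>>> carry_out --series '[[[-1, 0.0, 0.0, 0.01, 0.0, 0.0, 0.0], [-1, 0.0, 0.0, 0.008, 0.0, 0.0, 0.0], [-1, 0.0, 0.0, 0.0, 0.0, 0.0, 0.0], [-1, 0.0, 0.0, 0.0, 0.0, 0.0, 0.0], [-1, 0.0, 0.0, 0.0, 0.0, 0.0, 0.0]]]'

```text
time: 20.75
eef_pos: [0.557, 0.3483, 0.032]
tcp_rot: [0.001, 0.577, 0.816, 0.001]
force: [0.5, 0.7, -1.7]
width: 0.322
```

>>> carry_out --series '[[[-1, 0.0, 0.0, 0.004, 0.0, 0.0, 0.0], [-1, 0.0, 0.0, 0.003, 0.0, 0.0, 0.0], [-1, 0.0, 0.0, 0.0015, 0.0, 0.0, 0.0], [-1, 0.0, 0.0, 0.0, 0.0, 0.0, 0.0], [-1, 0.0, 0.0, 0.0, 0.0, 0.0, 0.0]]]'

```text
time: 21.25
eef_pos: [0.5564, 0.3481, 0.0235]
tcp_rot: [0.0, 0.577, 0.817, 0.0]
force: [-2.2, -0.6, 5.9]
width: 0.327
```

>>> carry_out --series '[[[-0.2, 0.0, 0.0, 0.0, 0.0, 0.0, 0.0], [0.1, 0.0, 0.0, 0.0, 0.0, 0.0, 0.0], [0.1, 0.0, 0.0, 0.0, 0.0, 0.0, 0.0], [0.1, 0.0, 0.0, -0.015, 0.0, 0.0, 0.0], [0.1, 0.0, 0.0, -0.035, 0.0, 0.0, 0.0]]]'

```text
time: 21.75
eef_pos: [0.554, 0.3469, 0.0708]
tcp_rot: [-0.001, 0.577, 0.817, -0.003]
force: [-0.3, 0.2, 0.2]
width: 0.551
```

```bash
python3 - <<'E'
from plan import *
rep();print(arm.state()['eef_pos'])
N=np.array([.4565,.1637,0])
plan([(np.array([.54,.33,.10]),head(90),1,.1),(N+[0,0,.10],head(47.65),5,.1),(N+[0,0,.06],head(47.65),1,.1)])
E
```

```text
t 21.75 hold xyz [281.0794 128.7219  70.7573] pitch -0.13 roll -0.31 head 109.48 F [-0.3  0.2  0.2] M [-0.01 -0.04  0.01] w 0.551
[0.554  0.3469 0.0708]
LIMIT 0.03652738698565776 0.34007352146263903
[[[0.1, -0.0115, -0.019, -0.029, -0.005, 0.005, 0.34], [0.1, -0.033, -0.0165, 0.0, 0.0, 0.0, 0.15], [0.1, -0.0355, -0.0115, 0.0, 0.0, 0.0, 0.145], [0.1, -0.037, -0.0065, 0.0, 0.0, 0.0, 0.15], [0.1, -0.037, -0.001, -0.0005, 0.0, 0.0, 0.145]]]
[[[0.1, -0.037, 0.0045, 0.0, 0.0, 0.0, 0.15], [0.1, 0.0, 0.0, 0.04, 0.0, 0.0, 0.0], [0.1, 0, 0, 0, 0, 0, 0], [0.1, 0, 0, 0, 0, 0, 0], [0.1, 0, 0, 0, 0, 0, 0]]]
end [0.4562 0.1638 0.0601] tool x [0.674 0.738 0.001] z [-0.     0.002 -1.   ]
```

```bash
python3 - <<'E'
from plan import *
snap('side','side17');crop('side17',110,260,350,400,3.2,'s4')
N=np.array([.4565,.1637,0])
plan([(np.array([.545,.33,.10]),head(102),1,.1),(N+[0,0,.10],head(47.65),7,.1),(N+[0,0,.06],head(47.65),2,.1)])
E
```

```text
[[[0.1, -0.0135, -0.0195, -0.021, 0.01, 0.0, 0.13], [0.1, -0.0205, -0.0175, 0.0, 0.0, 0.0, 0.135], [0.1, -0.023, -0.014, 0.0, 0.0, 0.0, 0.135], [0.1, -0.0245, -0.0115, 0.0, 0.0, 0.0, 0.135], [0.1, -0.0255, -0.008, 0.0, 0.0, 0.0, 0.135]]]
[[[0.1, -0.0265, -0.004, 0.0, 0.0, 0.0, 0.14], [0.1, -0.027, -0.0005, 0.0, -0.005, 0.0, 0.135], [0.1, -0.027, 0.003, 0.0, 0.0, 0.0, 0.135], [0.1, 0.0, 0.0, 0.02, 0.0, 0.0, 0.0], [0.1, 0.0, 0.0, 0.02, 0.0, 0.0, 0.0]]]
end [0.4564 0.1635 0.06  ] tool x [0.675 0.738 0.   ] z [ 0.001 -0.001 -1.   ]
```

View pics/s4.png

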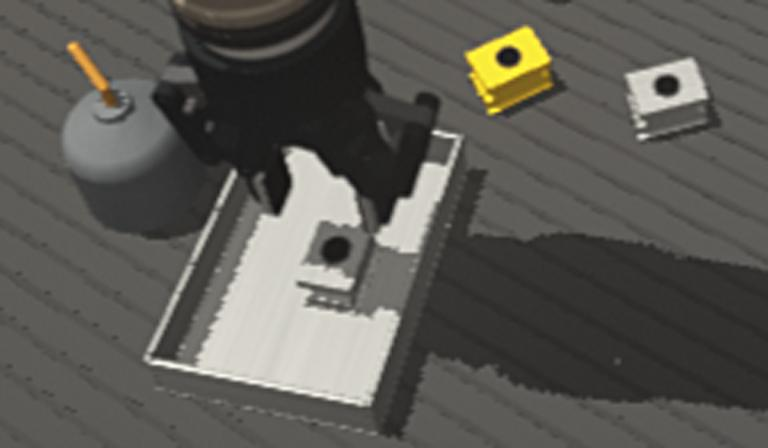

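Worn insert stands in the tray (crop 335,265). On to the fresh steel one (bright, not the yellow at 508,65).

>>> carry_out --series '[[[0.1, -0.0135, -0.0195, -0.021, 0.0, 0.0, 0.13], [0.1, -0.0205, -0.0175, 0.0, 0.0, 0.0, 0.135], [0.1, -0.023, -0.014, 0.0, 0.0, 0.0, 0.135], [0.1, -0.0245, -0.0115, 0.0, 0.0, 0.0, 0.135], [0.1, -0.0255, -0.008, 0.0, 0.0, 0.0, 0.135]]]'

```text
time: 22.3
eef_pos: [0.4916, 0.2332, 0.0947]
tcp_rot: [0.0, 0.815, 0.579, 0.001]
force: [-0.6, -0.7, 0.0]
width: 0.55
```

>>> carry_out --series '[[[0.1, -0.0265, -0.004, 0.0, 0.0, 0.0, 0.14], [0.1, -0.027, -0.0005, 0.0, 0.0, 0.0, 0.135], [0.1, -0.027, 0.003, 0.0, 0.0, 0.0, 0.135], [0.1, 0.0, 0.0, 0.02, 0.0, 0.0, 0.0], [0.1, 0.0, 0.0, 0.015, 0.0, 0.0, 0.0]]]'

```text
time: 22.8
eef_pos: [0.454, 0.1622, 0.0592]
tcp_rot: [-0.0, 0.915, 0.403, 0.002]
force: [0.8, 1.0, 0.0]
width: 0.546
```

>>> carry_out --series '[[[0.1, 0, 0, 0, 0, 0, 0], [0.1, 0, 0, 0, 0, 0, 0], [0.1, 0, 0, 0, 0, 0, 0], [0.1, 0, 0, 0, 0, 0, 0], [0.1, 0, 0, 0, 0, 0, 0]]]'

```text
time: 23.3
eef_pos: [0.4541, 0.1626, 0.0591]
tcp_rot: [0.0, 0.915, 0.404, 0.001]
force: [-0.0, 0.7, 0.4]
width: 0.549
```

```bash
python3 - <<'E'
from plan import *
rep();print(arm.state()['eef_pos'])
N=np.array([.4565,.1637,0])
plan([(N+[0,0,.03],head(47.65),2,.1),(N+[0,0,.0195],head(47.65),1,.1)],ra=.0025)
snap('side','side18');crop('side18',270,210,390,320,6,'s4')
E
```

```text
t 23.3 hold xyz [ 82.2907 195.1867  59.0711] pitch 0.09 roll 0.05 head 47.6 F [-0.   0.7  0.4] M [-0.02  0.04 -0.09] w 0.549
[0.4541 0.1626 0.0591]
[[[0.1, 0.001, 0.0005, 0.0145, 0.0, 0.0, 0.0], [0.1, 0.0015, 0.0005, 0.0145, 0.0, -0.0025, 0.0], [0.1, 0.0, 0.0, 0.0105, 0.0, 0.0, 0.0], [0.1, 0, 0, 0, 0, 0, 0], [0.1, 0, 0, 0, 0, 0, 0]]]
end [0.4565 0.1638 0.0196] tool x [ 0.674  0.739 -0.001] z [ 0.    -0.001 -1.   ]
```

View pics/s4.png

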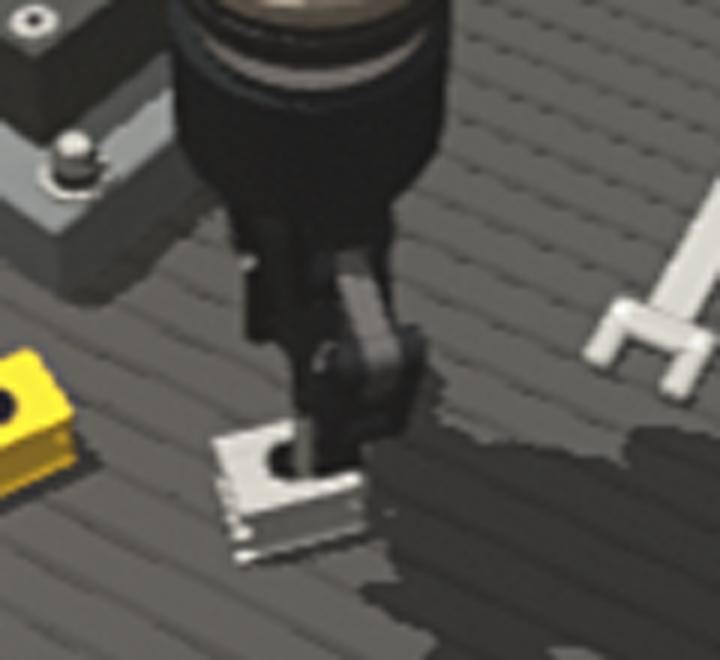

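>>> carry_out --series '[[[0.1, 0.001, 0.0005, 0.0145, 0.0, 0.0, 0.0], [0.1, 0.0015, 0.0005, 0.0145, 0.0, 0.0, 0.0], [0.1, 0.0, 0.0, 0.0095, 0.0, 0.0, 0.0], [0.1, 0, 0, 0, 0, 0, 0], [0.1, 0, 0, 0, 0, 0, 0]]]'

```text
time: 23.85
eef_pos: [0.4558, 0.163, 0.0195]
tcp_rot: [0.0, 0.915, 0.403, -0.0]
force: [0.2, -0.5, -0.3]
width: 0.554
```

```bash
python3 - <<'E'
from plan import *
rep();print(arm.state()['eef_pos'])
N=np.array([.4565,.1637,0])
snap('side','side19');crop('side19',270,210,390,320,6,'s4')
E
```

```text
t 23.85 hold xyz [ 82.9987 193.5216  19.4508] pitch -0.05 roll 0.03 head 47.56 F [ 0.2 -0.5 -0.3] M [ 0.04 -0.02  0.03] w 0.554
[0.4558 0.163  0.0195]
```

View pics/s4.png

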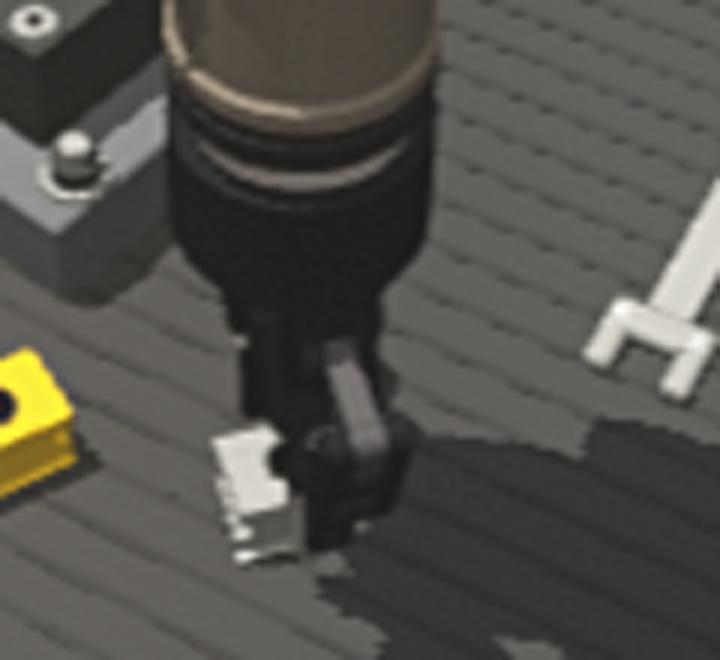

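>>> carry_out --newtons 70 --series '[[[0.1, 0.0005, 0.0, -0.001, 0.0, 0.0, 0.0], [-1, 0.0, 0.0, 0.0, 0.0, 0.0, 0.0], [-1, 0.0, 0.0, 0.0, 0.0, 0.0, 0.0], [-1, 0.0, 0, 0, 0, 0, 0], [-1, 0, 0, 0, 0, 0, 0]]]'

```text
time: 24.4
eef_pos: [0.457, 0.1641, 0.0219]
tcp_rot: [-0.0, 0.915, 0.403, 0.001]
force: [-1.4, 0.1, 5.9]
width: 0.323
```

```bash
python3 - <<'E'
from plan import *
rep();print(arm.state()['eef_pos'])
N=np.array([.4565,.1637,0])
plan([(np.array([.47,.15,.12]),head(55),3,-1),(hold(0,-.7,150),head(80),5,-1),(hold(0.,-.7,130),head(80),1,-1),(hold(0.,-.7,130),head(80),1,-1)])
E
```

```text
t 24.4 hold xyz [ 84.2523 192.5315  21.9426] pitch 0.11 roll 0.03 head 47.59 F [-1.4  0.1  5.9] M [-0.06  0.2   0.01] w 0.323
[0.457  0.1641 0.0219]
[[[-1, -0.0005, 0.0065, -0.0325, 0.0, 0.0, -0.045], [-1, -0.001, 0.006, -0.033, 0.0, 0.0, -0.04], [-1, -0.001, 0.0065, -0.0325, 0.0, 0.0, -0.045], [-1, 0.002, 0.0385, -0.006, 0.0, 0.0, -0.085], [-1, -0.0015, 0.0385, -0.006, 0.0, 0.0, -0.09]]]
[[[-1, -0.005, 0.038, -0.006, 0.0, 0.0, -0.085], [-1, -0.008, 0.0375, -0.006, 0.0, 0.0, -0.09], [-1, -0.011, 0.037, -0.006, 0.0, 0.0, -0.085], [-1, 0.0, 0.0, 0.02, 0.0, 0.0, 0.0], [-1, 0.0, 0.0, 0.0, 0.0, 0.0, 0.0]]]
end [0.6328 0.0478 0.1301] tool x [0.174 0.985 0.001] z [ 0.002  0.001 -1.   ]
```

>>> carry_out --series '[[[-1, 0.0, 0.002, -0.015, 0.0, 0.0, -0.01], [-1, -0.001, 0.0065, -0.033, 0.0, 0.0, -0.04], [-1, -0.001, 0.0065, -0.0325, 0.0, 0.0, -0.045], [-1, 0.002, 0.0385, -0.018, 0.0, 0.0, -0.085], [-1, -0.0015, 0.0385, -0.014, 0.0, 0.0, -0.09]]]'

```text
time: 24.9
eef_pos: [0.5307, 0.1103, 0.1351]
tcp_rot: [-0.0, 0.85, 0.526, 0.001]
force: [0.5, 0.2, -2.3]
width: 0.319
```

>>> carry_out --series '[[[-1, -0.005, 0.038, -0.006, 0.0, 0.0, -0.085], [-1, -0.008, 0.0375, -0.006, 0.0, 0.0, -0.09], [-1, -0.011, 0.037, -0.006, 0.0, 0.0, -0.085], [-1, 0.0, 0.003, 0.01, 0.0, 0.0, -0.03], [-1, 0.0, 0.0, 0.0, 0.0, 0.0, 0.0]]]'

```text
time: 25.4
eef_pos: [0.628, 0.0429, 0.1403]
tcp_rot: [-0.0, 0.769, 0.64, -0.001]
force: [-0.8, 0.8, -2.6]
width: 0.323
```

```bash
python3 - <<'E'
from plan import *
rep();print(arm.state()['eef_pos'])
plan([(hold(0.6,-.8,125),head(80),3,-1)],ra=.0025)
E
```

```text
t 25.4 hold xyz [ -5.4212   3.0726 140.3128] pitch -0.06 roll -0.1 head 79.55 F [-0.8  0.8 -2.6] M [ 0.08  0.08 -0.  ] w 0.323
[0.628  0.0429 0.1403]
[[[-1, 0.002, 0.0015, 0.005, 0.0, 0.0, -0.0025], [-1, 0.002, 0.001, 0.005, 0.0, 0.0, -0.0025], [-1, 0.002, 0.0015, 0.0055, -0.0025, 0.0, -0.0025], [-1, 0, 0, 0, 0, 0, 0], [-1, 0, 0, 0, 0, 0, 0]]]
end [0.633  0.0481 0.1248] tool x [ 0.174  0.985 -0.001] z [ 0.001 -0.001 -1.   ]
```

>>> carry_out --series '[[[-1, 0.002, 0.0015, 0.005, 0.0, 0.0, -0.0025], [-1, 0.002, 0.001, 0.005, 0.0, 0.0, -0.0025], [-1, 0.002, 0.0015, 0.005, 0.0, 0.0, -0.0025], [-1, 0, 0, 0, 0, 0, 0], [-1, 0, 0, 0, 0, 0, 0]]]'

```text
time: 25.9
eef_pos: [0.6334, 0.0499, 0.1265]
tcp_rot: [0.0, 0.765, 0.644, 0.0]
force: [-0.4, -0.8, -2.0]
width: 0.321
```

```bash
python3 - <<'E'
from plan import *
rep();print(arm.state()['eef_pos'])
plan([(hold(0.6,-.8,115),head(80),1,-1)],ra=.0025)
E
```

```text
t 25.9 hold xyz [  2.3915  -0.9883 126.5445] pitch -0.0 roll 0.02 head 80.15 F [-0.4 -0.8 -2. ] M [-0.1  -0.04  0.01] w 0.321
[0.6334 0.0499 0.1265]
[[[-1, -0.002, 0.0, 0.0115, 0.0, 0.0, 0.0025], [-1, 0, 0, 0, 0, 0, 0], [-1, 0, 0, 0, 0, 0, 0], [-1, 0, 0, 0, 0, 0, 0], [-1, 0, 0, 0, 0, 0, 0]]]
end [0.6331 0.0479 0.115 ] tool x [ 0.173  0.985 -0.   ] z [ 0. -0. -1.]
```

>>> carry_out --series '[[[-1, -0.002, 0.0, 0.011, 0.0, 0.0, 0.0025], [-1, 0, 0, 0, 0, 0, 0], [-1, 0, 0, 0, 0, 0, 0], [-1, 0, 0, 0, 0, 0, 0], [-1, 0, 0, 0, 0, 0, 0]]]'

```text
time: 26.4
eef_pos: [0.6335, 0.0474, 0.1159]
tcp_rot: [0.0, 0.766, 0.643, 0.001]
force: [-1.0, 0.6, -2.1]
width: 0.321
```

```bash
python3 - <<'E'
from plan import *
rep()
snap('side','side20');c=cam('side20')
k=10;o=(240,150);im=cv2.imread('pics/side20.png')[150:215,240:315];im=cv2.resize(im,None,fx=k,fy=k,interpolation=cv2.INTER_CUBIC)
im=cv2.LUT(im,np.clip((np.arange(256)-20)*1.8,0,255).astype(np.uint8))
def dot(X,col):
    u=(proj(c,X)-o+.5)*k-.5; cv2.circle(im,tuple(int(v) for v in u),3,col,-1)
for m in((-22,-16,86),(-22,16,86),(22,16,86),(22,-16,86)): dot(hold(*m),(0,255,0))
s=arm.state();R=q2R(s['tcp_rot'])
for x in(-21,21):
  for y in(-15,15):
    for z,col in((.022,(0,0,255)),(.022-.028,(255,0,0))): dot(s['eef_pos']+R.apply([x/1e3-.0006,y/1e3,z]),col)
cv2.imwrite('pics/s4.png',im)
E
```

```text
t 26.4 hold xyz [ -0.0622  -1.5829 115.932 ] pitch 0.02 roll 0.07 head 79.96 F [-1.   0.6 -2.1] M [-0.   -0.01  0.02] w 0.321
```

View pics/s4.png

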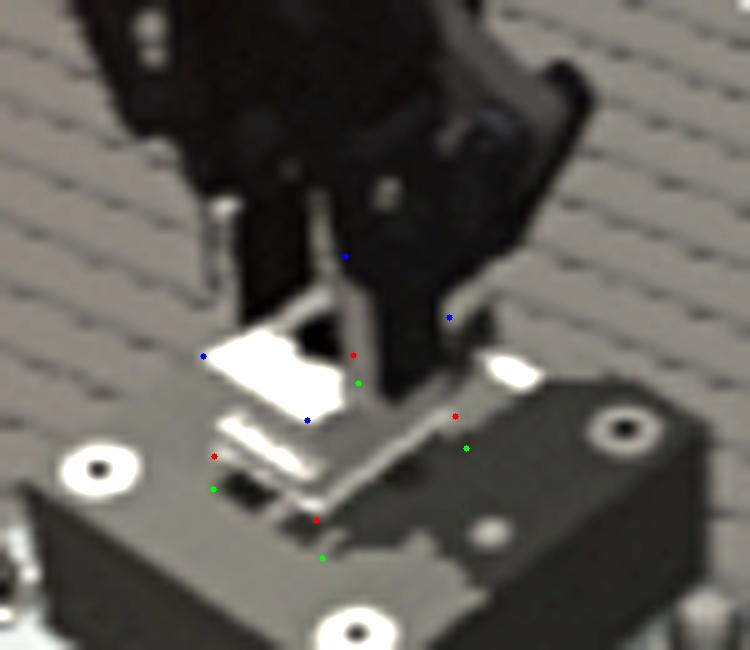

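>>> carry_out --series '[[[-1, 0.0005, -0.0005, 0.004, 0.0, 0.0, 0.0], [-1, 0, 0, 0.002, 0, 0, 0], [-1, 0, 0, 0, 0, 0, 0], [-1, 0, 0, 0, 0, 0, 0], [-1, 0, 0, 0, 0, 0, 0]]]'

```text
time: 26.95
eef_pos: [0.633, 0.0479, 0.1098]
tcp_rot: [0.0, 0.766, 0.643, 0.0]
force: [0.1, -0.3, -1.4]
width: 0.324
```

```bash
python3 - <<'E'
from plan import *
rep()
E
```

```text
t 26.95 hold xyz [  0.4196  -0.9687 109.7504] pitch 0.0 roll 0.06 head 79.97 F [ 0.1 -0.3 -1.4] M [ 0.04 -0.03 -0.  ] w 0.324
```

>>> carry_out --series '[[[-1, 0.0, 0.0, 0.001, 0.0, 0.0, 0.0], [-1, 0, 0, 0.001, 0, 0, 0], [-1, 0, 0, 0.001, 0, 0, 0], [-1, 0, 0, 0.001, 0, 0, 0], [-1, 0, 0, 0, 0, 0, 0]]]'

```text
time: 27.45
eef_pos: [0.6328, 0.048, 0.1055]
tcp_rot: [0.0, 0.766, 0.643, 0.0]
force: [0.1, 0.1, -2.3]
width: 0.321
```

```bash
python3 - <<'E'
from plan import *
rep()
E
```

```text
t 27.45 hold xyz [  0.4058  -0.7133 105.4694] pitch -0.0 roll 0.03 head 79.97 F [ 0.1  0.1 -2.3] M [-0.03 -0.03 -0.01] w 0.321
```

>>> carry_out --series '[[[-1, 0.0, 0.0, 0.0015, 0.0, 0.0, 0.0], [-1, 0, 0, 0.0015, 0, 0, 0], [-1, 0, 0, 0.0015, 0, 0, 0], [-1, 0, 0, 0.0, 0, 0, 0], [-1, 0, 0, 0, 0, 0, 0]]]'

```text
time: 27.95
eef_pos: [0.6329, 0.048, 0.1011]
tcp_rot: [0.0, 0.766, 0.643, 0.0]
force: [0.3, 0.4, -1.9]
width: 0.318
```

```bash
python3 - <<'E'
from plan import *
rep()
E
```

```text
t 27.95 hold xyz [  0.4249  -0.8402 101.1098] pitch 0.0 roll 0.04 head 79.96 F [ 0.3  0.4 -1.9] M [-0.03  0.   -0.03] w 0.318
```

It is in the pocket, no contact. Continue.

>>> carry_out --series '[[[-1, 0.0, 0.0, 0.002, 0.0, 0.0, 0.0], [-1, 0, 0, 0.002, 0, 0, 0], [-1, 0, 0, 0.002, 0, 0, 0], [-1, 0, 0, 0.0015, 0, 0, 0], [-1, 0, 0, 0, 0, 0, 0]]]'

```text
time: 28.45
eef_pos: [0.6327, 0.048, 0.0933]
tcp_rot: [0.0, 0.766, 0.643, 0.0]
force: [0.2, 0.4, -2.3]
width: 0.319
```

```bash
python3 - <<'E'
from plan import *
rep()
E
```

```text
t 28.45 hold xyz [ 0.3953 -0.6193 93.3283] pitch -0.01 roll 0.01 head 79.97 F [ 0.2  0.4 -2.3] M [-0.05 -0.01  0.02] w 0.319
```

>>> carry_out --series '[[[-1, 0.0, 0.0, 0.001, 0.0, 0.0, 0.0], [-1, 0, 0, 0.001, 0, 0, 0], [-1, 0, 0, 0.0, 0, 0, 0], [-1, 0, 0, 0.0, 0, 0, 0], [-1, 0, 0, 0, 0, 0, 0]]]'

```text
time: 28.95
eef_pos: [0.633, 0.048, 0.0918]
tcp_rot: [0.0, 0.766, 0.643, 0.0]
force: [-0.6, 1.0, -1.3]
width: 0.315
```

```bash
python3 - <<'E'
from plan import *
rep()
E
```

```text
t 28.95 hold xyz [ 0.4677 -0.932  91.7734] pitch 0.01 roll 0.05 head 79.97 F [-0.6  1.  -1.3] M [-0.03 -0.    0.02] w 0.315
```

>>> carry_out --series '[[[-1, 0.0, 0.0, 0.001, 0.0, 0.0, 0.0], [-1, 0, 0, 0.001, 0, 0, 0], [-1, 0, 0, 0.0, 0, 0, 0], [-1, 0, 0, 0.0, 0, 0, 0], [-1, 0, 0, 0, 0, 0, 0]]]'

```text
time: 29.45
eef_pos: [0.6332, 0.048, 0.0898]
tcp_rot: [0.0, 0.766, 0.643, 0.001]
force: [0.7, -0.4, -1.7]
width: 0.323
```

```bash
python3 - <<'E'
from plan import *
rep()
over('side','side21',(240,150),(75,65),10,'s4',bar=False,ins=96)
E
```

```text
t 29.45 hold xyz [ 0.4848 -1.1531 89.816 ] pitch 0.01 roll 0.08 head 79.96 F [ 0.7 -0.4 -1.7] M [ 0.   -0.12 -0.02] w 0.323
```

View pics/s4.png

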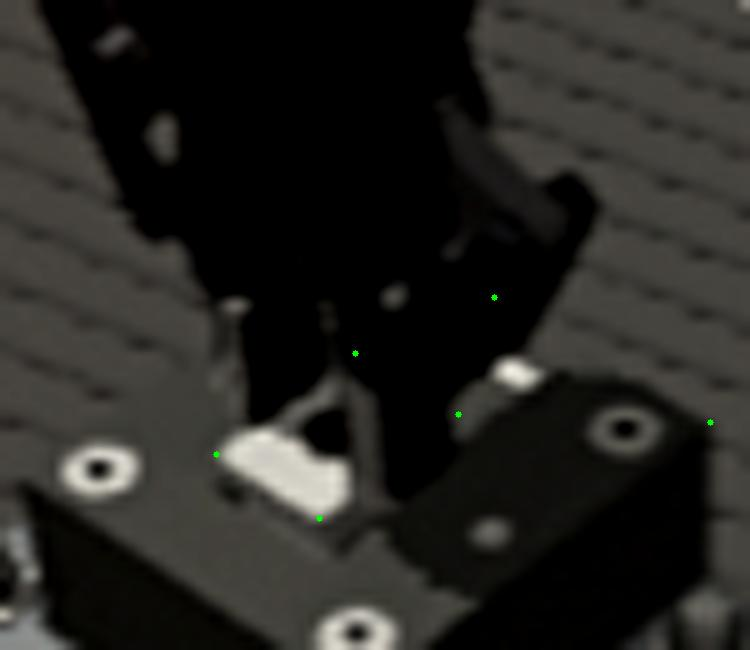

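>>> carry_out --series '[[[-1, 0.0, 0.0, 0.0005, 0.0, 0.0, 0.0], [-1, 0, 0, 0.0005, 0, 0, 0], [-1, 0, 0, 0.0, 0, 0, 0], [-1, 0, 0, 0.0, 0, 0, 0], [-1, 0, 0, 0, 0, 0, 0]]]'

```text
time: 30.0
eef_pos: [0.6333, 0.048, 0.0896]
tcp_rot: [0.0, 0.766, 0.643, 0.001]
force: [-2.0, 0.1, 5.0]
width: 0.318
```

```bash
python3 - <<'E'
from plan import *
rep()
E
```

```text
t 30.0 hold xyz [ 0.4734 -1.1889 89.6118] pitch 0.04 roll 0.08 head 79.96 F [-2.   0.1  5. ] M [0.02 0.33 0.01] w 0.318
```

>>> carry_out --series '[[[-0.2, 0.0, 0.0, 0.0, 0.0, 0.0, 0.0], [0.1, 0, 0, 0.0, 0, 0, 0], [0.1, 0, 0, 0.0, 0, 0, 0], [0.1, 0, 0, -0.01, 0, 0, 0], [0.1, 0, 0, -0.02, 0, 0, 0]]]'

```text
time: 30.5
eef_pos: [0.6316, 0.048, 0.1179]
tcp_rot: [-0.001, 0.766, 0.643, -0.001]
force: [-0.4, 0.7, 0.0]
width: 0.552
```

>>> carry_out --series '[[[-1, 0.0, 0.0, -0.005, 0.0, 0.0, 0.0], [-1, 0, 0, 0.0, 0, 0, 0], [-1, 0, 0, 0.0, 0, 0, 0], [-1, 0, 0, 0, 0, 0, 0], [-1, 0, 0, 0, 0, 0, 0]]]'

```text
time: 31.0
eef_pos: [0.6324, 0.0481, 0.1229]
tcp_rot: [-0.0, 0.766, 0.643, -0.0]
force: [-0.5, 0.5, -0.8]
width: 0.001
```

```bash
python3 - <<'E'
from plan import *
rep()
over('side','side22',(240,130),(80,85),8,'s4',bar=False,ins=96)
E
```

```text
t 31.0 hold xyz [  0.414   -0.292  122.8934] pitch -0.02 roll -0.03 head 79.97 F [-0.5  0.5 -0.8] M [ 0.06  0.02 -0.02] w 0.001
```

View pics/s4.png

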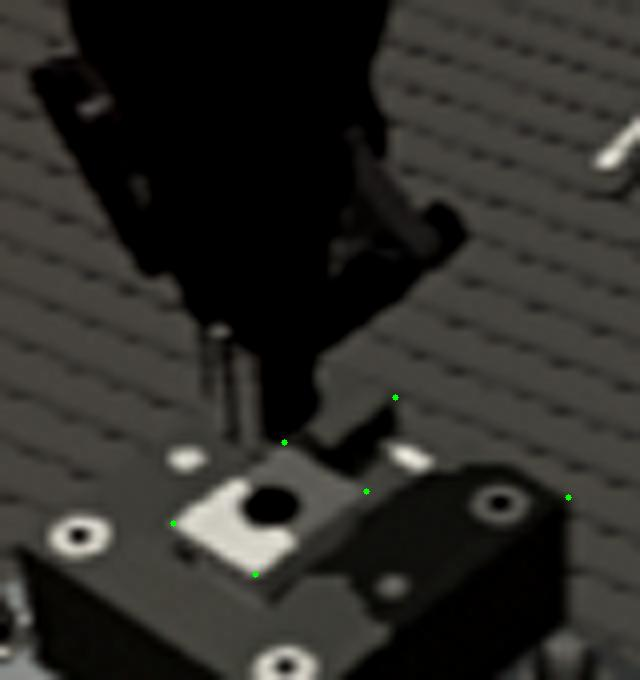

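>>> carry_out --series '[[[-1, -0.0005, 0.0005, 0.012, 0.0, 0.0, 0.0], [-1, 0, 0, 0.01, 0, 0, 0], [-1, 0, 0, 0.002, 0, 0, 0], [-1, 0, 0, 0.002, 0, 0, 0], [-1, 0, 0, 0, 0, 0, 0]]]'

```text
time: 31.55
eef_pos: [0.6332, 0.0473, 0.0973]
tcp_rot: [0.0, 0.766, 0.643, 0.0]
force: [0.3, -0.3, 0.4]
width: -0.003
```

>>> carry_out --series '[[[-1, 0.0, 0.0, 0.002, 0.0, 0.0, 0.0], [-1, 0, 0, 0.002, 0, 0, 0], [-1, 0, 0, 0.001, 0, 0, 0], [-1, 0, 0, 0.001, 0, 0, 0], [-1, 0, 0, 0, 0, 0, 0]]]'

```text
time: 32.05
eef_pos: [0.6358, 0.047, 0.0942]
tcp_rot: [0.002, 0.766, 0.642, 0.003]
force: [-0.5, -0.5, 8.0]
width: -0.004
```

```bash
python3 - <<'E'
from plan import *
rep()
E
```

```text
t 32.05 hold xyz [-0.0182 -3.855  94.2044] pitch 0.08 roll 0.36 head 79.95 F [-0.5 -0.5  8. ] M [-0.07 -0.05  0.07] w -0.004
```

>>> carry_out --series '[[[-1, 0.0, -0.002, 0.001, 0.0, 0.0, 0.0], [-1, 0, -0.001, 0.001, 0, 0, 0], [-1, 0, 0, 0.001, 0, 0, 0], [-1, 0, 0, 0.001, 0, 0, 0], [-1, 0, 0, 0, 0, 0, 0]]]'

```text
time: 32.55
eef_pos: [0.6313, 0.0479, 0.0887]
tcp_rot: [0.001, 0.766, 0.643, 0.001]
force: [0.9, 0.6, 0.2]
width: 0.0
```

```bash
python3 - <<'E'
from plan import *
rep()
over('side','side23',(240,130),(80,85),8,'s4',bar=False,ins=88)
E
```

```text
t 32.55 hold xyz [ 0.0618  0.7165 88.7159] pitch 0.05 roll 0.16 head 79.96 F [0.9 0.6 0.2] M [-0.03  0.01 -0.01] w 0.0
```

View pics/s4.png

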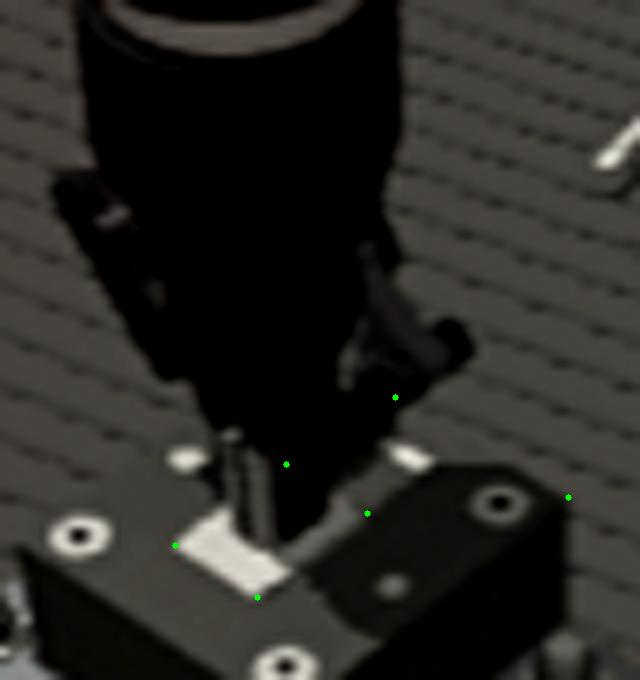

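>>> carry_out --series '[[[-1, 0.0, 0.001, 0.001, 0.0, 0.0, 0.0], [-1, 0, 0, 0.001, 0, 0, 0], [-1, 0, 0, 0.001, 0, 0, 0], [-1, 0, 0, 0.001, 0, 0, 0], [-1, 0, 0, 0, 0, 0, 0]]]'

```text
time: 33.1
eef_pos: [0.6309, 0.048, 0.088]
tcp_rot: [-0.002, 0.766, 0.642, 0.001]
force: [-10.3, 1.1, 27.7]
width: 0.0
```

```bash
python3 - <<'E'
from plan import *
rep()
E
```

```text
t 33.1 hold xyz [ 0.0537  1.1513 87.9992] pitch 0.16 roll -0.09 head 79.95 F [-10.3   1.1  27.7] M [0.24 2.36 0.06] w 0.0
```

>>> carry_out --series '[[[-1, 0.0, 0.0, -0.004, 0.0, 0.0, 0.0], [-1, 0, 0, -0.02, 0, 0, 0], [-1, 0, 0, -0.04, 0, 0, 0], [-1, -0.02, 0.03, -0.03, 0, 0, 0], [-1, -0.03, 0.03, -0.02, 0, 0, 0]]]'

```text
time: 33.6
eef_pos: [0.6828, -0.0086, 0.1995]
tcp_rot: [-0.0, 0.764, 0.645, 0.002]
force: [0.6, 0.1, 0.3]
width: -0.004
```

>>> carry_out --series '[[[-1, -0.035, -0.035, 0, 0.0, 0.0, 0.0], [-1, -0.035, -0.035, 0, 0, 0, 0], [-1, -0.035, -0.03, 0, 0, 0, 0], [-1, -0.03, -0.02, 0, 0, 0, 0], [-1, 0, 0, 0, 0, 0, 0]]]'

```text
time: 34.1
eef_pos: [0.535, -0.129, 0.1973]
tcp_rot: [-0.001, 0.769, 0.639, -0.001]
force: [0.2, 0.4, 0.2]
width: 0.002
```

```bash
python3 - <<'E'
from plan import *
rep()
over('side','side24',(240,150),(80,75),8,'s4',bar=False,ins=88)
snap('top','top24')
E
```

```text
t 34.1 hold xyz [-190.9      64.8303  197.2747] pitch -0.04 roll -0.13 head 79.47 F [0.2 0.4 0.2] M [-0.06 -0.01  0.02] w 0.002
```

View pics/s4.png

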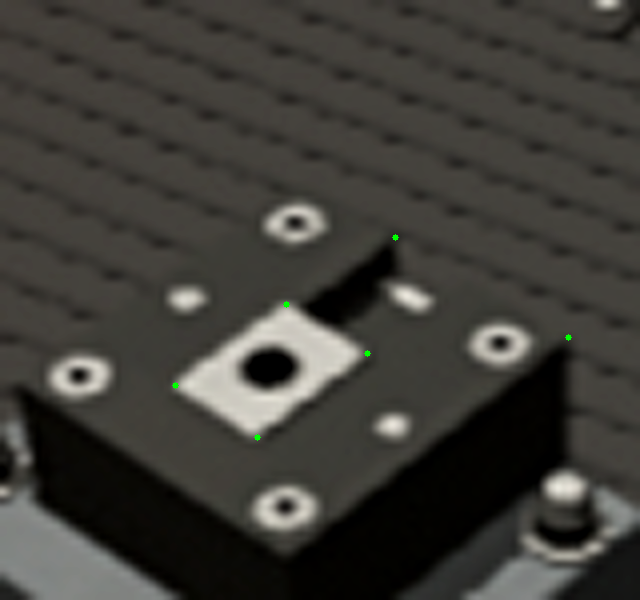

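View pics/side24.png

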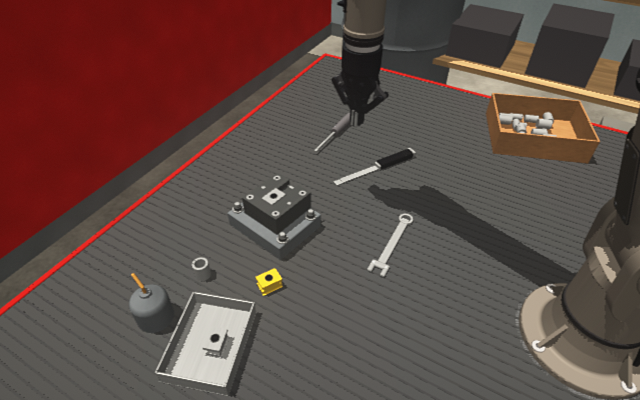

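View pics/top24.png

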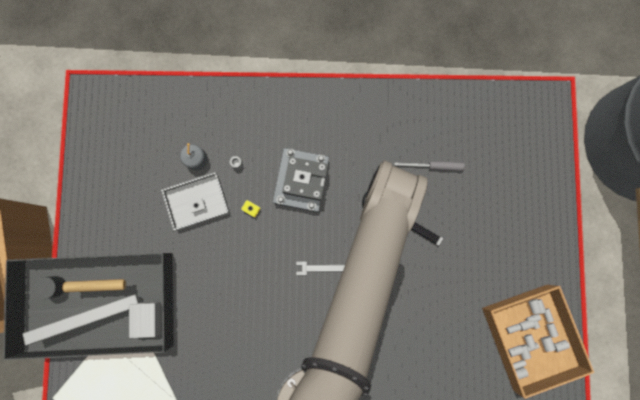

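```bash
python3 -c "
from plan import *
rep(); print(job.finish_job())"
```

```text
t 34.2 hold xyz [-185.3264   61.5125  197.3311] pitch 0.06 roll 0.01 head 79.87 F [-0.4  1.1  0.3] M [ 0.01  0.03 -0.  ] w -0.004
the job is handed in; nothing more can be done
None
```

I finished the job in the order asked and handed it in at 34.2 s of the 72 s allowed. The hand-in gave no verdict.

**What I did:**
- **Prying:** I levered the worn insert up off its catches. The first try failed because the bar's toe slipped out from under the lip, as the bar sat about 2 mm farther back in the gripper than I had reckoned. On that try the toe pushed on the insert's end with about 5.5 N and ended up just over its top. I pushed the toe in until it touched the back of the groove and levered again, and the insert then stayed up.
- **Bar:** I laid it flat on the mat, near where it started and clear of the holder.
- **Worn insert:** I lifted it out and stood it in the tray.
- **Fresh insert:** I lowered it onto the spring rollers and pressed it home with shut fingers. During the first push the tool drifted about 3 mm sideways, which I corrected.

**Last checks:**
- **Fresh insert:** The fingers stopped at 88.0 mm under about 28 N, which is 2 mm proud. The corners in the last side picture also match 88 mm.
- **Worn insert:** It stands upright in the tray.
- **Other tools:** The bystanders and the yellow look-alike appear where they were. I judged this from the pictures only and did not re-measure them.
- **Arm:** It was clear of everything at hand-in, about 0.2 m up and over part of the bar in the top picture.

No check disagreed at the end.

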